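# Pack and pin the press's swing arm

### The job

Set the swing arm beside the latch press: from the chest's top drawer take washers that together make exactly 25 mm (orange ones are 10 mm thick, bare steel ones 5 mm), lay them flat over the bush on the eye so they fill the gap under the yoke's upper ear snugly without forcing, then swing the arm home against its stop. Push the red-topped pin fully home through both ears, the washers and the eye, and leave the top drawer shut with the spare washers in it. Do not disturb the other parts on the table.

Things in the scene. Friction and masses are not known exactly. Their poses are not given: they have to be found in the camera images.
- station: Fixed green base plate (400 x 120 x 6 mm) carrying, in a line along its own x axis, a grey eye bracket (near the robot) and a round steel hinge post (146 mm tall, 250 mm farther along +x). Origin on the table directly under the eye; z up.
- eye_seat (a point): Centre of the eye's flat top face, the washers' seat, 64 mm above the table; axes as the station's. The eye is a 12 mm thick, 56 mm wide plate held by a column on its -x side, no taller than the eye. A brass bush (28 mm outside) stands 22 mm proud of the seat around the vertical 19 mm pin hole: washers dropped over it are centred.
- swing_arm (a joint): Hinge of the swing arm about the upright post, rad. 0 = home, against its stop, yoke holes in line with the eye's hole; grows as the arm swings towards the station's +y; starts 0.75 to 1.0, limit 1.25. Stiff (0.35 N m, some 3 N at the handle), stays where left. The arm is a 34 mm grey tube, 67 mm above the table, with a steel block under it and a yoke at its end.
- swing_handle (a point): Middle of the arm's upright round black handle (28 mm diameter, its lower end 100 mm, its top 160 mm above the table), 160 mm from the hinge axis, free to take from above. z up; x along the arm towards the hinge.
- yoke_hole (a point): Centre of the 19 mm hole on the top face of the yoke's upper ear, 250 mm from the hinge axis. Ears are level plates 12 mm thick, 44 mm wide. At home the upper ear's underside is 26.5 mm and its top 38.5 mm above the eye's seat; the lower ear's underside is 26 mm below the seat. The ears come in from the side, so the packing must be on the eye first.
- pin: Loose locking pin, upright: steel shaft 16 mm diameter with a tapered nose, 85 mm long; steel flange 35 mm diameter, 6 mm thick above it; then a red round grip 28 mm diameter, 42 mm tall (91 to 133 mm above the nose). 0.24 kg. Origin at the nose, z up along the shaft. Starts hanging by its flange in the parking tube.
- pin_tip (a point): The pin's nose (centre of its lower end). Driven home, with its flange flat on the upper ear, it is 46.5 mm below the eye's seat.
- stand_mouth (a point): Mouth (100 mm above the table) of the pin's fixed parking tube, a steel tube 34 mm outside on a small green plate.
- chest: Fixed grey two-drawer chest with blue fronts, 280 deep (x) x 360 wide (y) x 146 mm tall. Origin under its centre; its front faces its own -x, towards the robot. Only the top drawer is needed; the chest's top is clear near the front edge.
- chest_drawer0 (a joint): Opening of the top drawer, m; 0 = shut, slides out along the chest's -x, stops at 0.198. Light sliding friction (about 1 N), stays where left.
- chest_drawer0_handle (a point): Middle of the top drawer's steel bar handle: 11 mm round bar, 120 mm long, along the chest's y, 35 mm in front of the drawer front, 108 mm above the table; moves with the drawer.
- drawer_floor (a point): Centre of the top drawer's inner floor (83 mm above the table, axes as the chest's; moves with the drawer). Inside 235 mm (x) x 318 mm (y); side walls stand 41 mm and the front 51 mm above the floor. With the drawer shut this point is 1.5 mm in front of the chest's origin; the chest's top board reaches 125 mm in front of it.
- thick_a: Loose orange packing washer, 10 mm thick, 60 mm outside and 33 mm hole diameter, 150 g, lying flat in the top drawer (may be absent). Origin at the centre of its underside, z along its axis.
- thick_b: Loose orange packing washer, 10 mm thick, 60 mm outside and 33 mm hole diameter, 150 g, lying flat in the top drawer (may be absent). Origin at the centre of its underside, z along its axis.
- thin_a: Loose bare steel packing washer, 5 mm thick, 60 mm outside and 33 mm hole diameter, 80 g, lying flat in the top drawer (may be absent). Origin at the centre of its underside, z along its axis.
- thin_b: Loose bare steel packing washer, 5 mm thick, 60 mm outside and 33 mm hole diameter, 80 g, lying flat in the top drawer (may be absent). Origin at the centre of its underside, z along its axis.
- thin_c: Loose bare steel packing washer, 5 mm thick, 60 mm outside and 33 mm hole diameter, 80 g, lying flat in the top drawer (may be absent). Origin at the centre of its underside, z along its axis.
- ratchet: Bystander: black latch ratchet, about 80 x 60 x 14 mm, flat on the table. Origin under its centre. Leave it alone.
- door_pull: Bystander: chromed door pull, about 170 x 60 x 18 mm, flat on the table. Origin under its centre. Leave it alone.
- roller: Bystander: yellow nylon roller, 52 mm diameter, 62 mm tall, standing. Origin under its centre. Leave it alone.
- pin_gauge: Bystander: brass pin gauge, 44 mm foot, 90 mm tall, standing. Origin under its centre. Leave it alone.
- trim_cap: Bystander: green plastic trim cap, 68 mm diameter, 18 mm tall. Origin under its centre. Leave it alone.
- grease_jar: Bystander: white grease jar with a red lid, 68 mm diameter, 75 mm tall. Origin under its centre. Leave it alone.

How it is judged:
By the outcome, as a careful person would: the job done as asked, in the order asked, and still so for the second after the job is handed in, with the robot touching nothing.
Of thick_a, thick_b, thin_a, thin_b, thin_c only 4 to 5 are there at a start; the rules pass over those that are not, and their reading is None.
At some moment in a run one of thick_a, thick_b, thin_a, thin_b, thin_c may be knocked a few centimetres aside while the robot is not near it.
It also fails if it takes over 210 s, if anything falls off the work surface, if the arm or the gripper's body presses on something with over 40 N, if the wrist force passes 120 N, or if a joint passes its speed limit or range.

### The arm

A 7-joint arm with a two-finger parallel gripper is mounted at the origin on the work surface. World frame = base frame: x ahead of the robot, y to its left, z up, the work surface at z = 0. Lengths are in m, angles in rad, forces in N, time in s.
With the tool pointing down it reaches from about 0.425 to 1.025 m from the base axis. Payload 9.4 kg.
Tool frame: the origin (TCP) lies midway between the tips of the shut fingers; the grasp point (between the pads) lies ctrl.grip_point_offset behind it (ctrl.grip_point_offset is the distance from the TCP to the grasp point, in m); z points along the fingers, y is the line along which they close (so a half turn about z gives the same grasp; the last joint's range is limited). The gripper opens to 93 mm and grips with 3 to 60 N. Pads are 15 mm wide; open, the fingers measure 128 mm over their backs; the gripper's body (75 mm by 188 mm) begins 65 mm behind the grasp point.
Start: joints at [-1.29, 0.599, -0.003, 1.599, 0.002, 0.943, -0.08], TCP at [0.254, 0.679, 0.219] pointing down, gripper open.
Joint ranges: [-2.57, 2.57], [-0.35, 1.97], [-1.29, 1.29], [0.11, 2.56], [-1.05, 4.19], [0.11, 1.86], [-2.63, 2.63]. Speed limits (rad/s): [2.22, 2.22, 3.01, 3.01, 3.14, 3.14, 3.14].

### API

Orientations are given as a 3x3 rotation matrix whose columns are the frame's x, y, z axes.
In Python, from bench import ctrl gives the robot as it stands.
- The arm moves only by the tool play_rows, never from a script. Its argument "plan" is a list of rows, each a list of 7 numbers: the turn, a rotation vector about the tool's x, y, z in units of 6 degrees (1.0 is 6 degrees), then the shift along the tool's x, y, z in units of 25 mm (1.0 is 25 mm), then the closure, from 0 (fully open) to 1 (shut). In form: [[rx, ry, rz, x, y, z, jaw], ...]. A call has exactly 10 rows; each row shifts and turns the commanded pose from where the row before left it, along the tool's axes as they then stand; what a row does not reach is not made up. A row lasts 1/12 s, in which the tool goes at most 41.7 mm and 7.16 degrees, less where a joint would pass 70% of its speed; a pose out of reach is approached as far as the arm can. A call is refused whole if a number of a shift passes 1 or a number of a turn 1, either way. A call with a gripper value outside its range is refused whole. The fingers move at their own pace and stop on an object; "grip_force" is the grip in N (left out, the last holds). Time passes only in rows, so rows that do not move let the fingers close, or fill a call up. It gives the time, the measured TCP pose, the force, the opening and the grip force at its end, in the units of the state.
- ctrl.get_obs(): the state, without advancing time (a new reading comes with each control period).
- ctrl.get_image(name): name is "side" or "top" or "wrist"; returns the picture (384x512x3 uint8, blue, green, red); there is no depth.
- ctrl.calibration(name): a dict with "intrinsics" (3x3 intrinsics, pixels), "k1" (the pictures are not rectified: a ray, as slopes to the right and down, at radius r is drawn at 1 + k1 r^2 times it, then the intrinsics apply), "rvec" (rotation vector, rad) and "tvec" (3), from world to camera coordinates, as OpenCV has them. Camera axes: x right, y down, z forward; pixel columns grow to the right and rows downward; lengths in m; the calibration is good to about 2 mm. A picture is of the moment at which its call begins: read the wrist's pose just before it. calibration takes no time and is no camera call; for the wrist camera it gives the pose at the moment of the call.
- ctrl.hand_in(): hands the job in; it is judged then, once.
Trained networks look in the newest picture that a camera, given by its name, has taken for a name from the list of things; names that differ only in an ending like _2 or _b are one class to them, and where a whole thing is asked for, a point or a joint stands for the part that bears it (a point fixed in the world has none). Each returns a list of dicts, best first, with "p" (0 to 1); they miss things now and then, are a little off and sometimes report something else, mostly with a low value. They report only what shows in the picture. A call takes as long as a camera call.
- ctrl.trace(thing, camera): "region" (384x512 bool, what is visible of it) and "point" ([column, row] in pixels, amid what is visible of it).
- ctrl.tip_of(thing, camera): "point" ([column, row] in pixels: a listed point, or the origin of a listed thing).
The state is a dict: "time_s": time; "q": joint angles; "qvel": joint speeds; "tau": joint torques, N m; "tcp_pos": TCP position; "tcp_rot": TCP orientation; "wrist_force": force on the tool from outside, world axes, zero at the start; "torque": the same for the moment, N m; "gripper_width": finger opening in m; "grasp_force": force on a finger pad.
Only numpy, scipy, OpenCV 4.12 (cv2) and the standard library are available. Lean on these libraries where they do the work, as an engineer would, in place of code of your own. Each camera call takes 0.05 s, during which the arm holds its last target. There are 200 camera calls.

## Working session

There is one attempt and no reset: what is moved stays moved. The work goes in short steps, Python scripts to look and compute and a tool call to move; the robot and the scene stay as the last step left them, time stands still between calls to the robot, and variables do not carry over. Pictures are saved under pics/ and viewed, at most 14 in all, crops included, and the job is handed in when it is done.

Besides the shell and the picture viewer there is one more tool, called after ">>>" as name([rows], argument=value, ...), one row to a line, values as JSON. play_rows: Moves the arm, as the interface text tells. Its arguments: {"type":"object","properties":{"plan":{"type":"array"},"grip_force":{"type":"number"}},"required":["plan"]}

```bash
ls; mkdir -p pics
cat > h.py <<'E'
import numpy as np, cv2
from bench import ctrl
np.set_printoptions(precision=4, suppress=True)
def ray(cam, px, cal=None):
    c=cal or ctrl.calibration(cam); K=np.array(c["intrinsics"]); R=cv2.Rodrigues(np.array(c["rvec"],float))[0]; t=np.array(c["tvec"],float).ravel()
    d=np.array([(px[0]-K[0,2])/K[0,0],(px[1]-K[1,2])/K[1,1]]); u=d.copy()
    for _ in range(20): u=d/(1+c["k1"]*(u@u))
    return -R.T@t, R.T@np.array([u[0],u[1],1.])
def at_z(cam,px,z,cal=None):
    o,d=ray(cam,px,cal); return o+d*(z-o[2])/d[2]
def proj(cam,P,cal=None):
    c=cal or ctrl.calibration(cam); K=np.array(c["intrinsics"]); R=cv2.Rodrigues(np.array(c["rvec"],float))[0]; t=np.array(c["tvec"],float).ravel()
    p=R@np.array(P,float)+t; u=p[:2]/p[2]; u=u*(1+c["k1"]*(u@u)); return K[:2,:2]@u+K[:2,2]
def tri(c1,p1,c2,p2):
    o1,d1=ray(c1,p1);o2,d2=ray(c2,p2)
    A=np.stack([d1,-d2],1); s=np.linalg.lstsq(A,o2-o1,rcond=None)[0]
    a=o1+s[0]*d1;b=o2+s[1]*d2; return (a+b)/2,np.linalg.norm(a-b)
def st():
    o=ctrl.get_obs(); print("t",round(o["time_s"],2),"tcp",np.array(o["tcp_pos"]),"w",round(o["gripper_width"],4),"F",np.array(o["wrist_force"]),"q",np.array(o["q"])); print(np.array(o["tcp_rot"])); return o
E
python3 - <<'E'
from h import *
print(ctrl.grip_point_offset); st()
for c in ("side","top"):
    im=ctrl.get_image(c); cv2.imwrite(f"pics/{c}0.png",im)
    o,d=ray(c,(256,192)); print(c,o,d)
    for n in ["eye_seat","swing_handle","yoke_hole","pin","pin_tip","stand_mouth","chest","chest_drawer0_handle","station","roller","pin_gauge","grease_jar","trim_cap","door_pull","ratchet"]:
        r=ctrl.tip_of(n,c)
        print(n,[(np.round(x["point"],1).tolist(),round(x["p"],2)) for x in r[:2]])
E
```

```text
pics
0.0188
t 0.0 tcp [0.2537 0.6786 0.2177] w 0.0932 F [ 0.8167 -0.5661 -0.0373] q [-1.2897  0.6002 -0.0026  1.6001  0.0018  0.9429 -0.0798]
[[-0.9367  0.3501 -0.0004]
 [ 0.3501  0.9367 -0.0015]
 [-0.0001 -0.0016 -1.    ]]
side [0.3522 1.0003 0.7898] [ 0.1619 -0.8201 -0.5492]
eye_seat [([276.4, 224.3], 0.77)]
swing_handle [([223.4, 220.8], 0.66), ([254.0, 156.8], 0.58)]
yoke_hole [([240.0, 249.1], 0.72)]
pin [([274.2, 222.5], 0.38)]
pin_tip []
stand_mouth [([296.0, 275.2], 0.78)]
chest [([247.4, 160.6], 0.95)]
chest_drawer0_handle [([252.9, 156.4], 0.65)]
station [([278.9, 243.5], 0.68)]
roller [([182.4, 321.8], 0.62)]
pin_gauge [([177.5, 300.6], 0.78)]
grease_jar [([279.7, 224.3], 0.49), ([292.1, 142.3], 0.44)]
trim_cap [([203.4, 366.5], 0.56)]
door_pull [([274.7, 363.6], 0.57)]
ratchet [([234.5, 209.0], 0.78)]
top [ 0.4651 -0.0255  1.4726] [ 0.0526 -0.0208 -0.9985]
eye_seat [([217.1, 213.6], 0.75)]
swing_handle [([187.1, 180.2], 0.94)]
yoke_hole []
pin [([168.7, 232.4], 0.66)]
pin_tip []
stand_mouth [([160.1, 235.4], 0.74)]
chest [([337.0, 159.4], 0.58)]
chest_drawer0_handle [([305.6, 173.3], 0.95), ([252.0, 166.5], 0.15)]
station [([221.5, 212.7], 0.88)]
roller [([137.0, 171.2], 0.51)]
pin_gauge [([156.0, 159.4], 0.65)]
grease_jar [([389.0, 195.0], 0.81), ([336.7, 159.6], 0.72)]
trim_cap [([110.9, 192.1], 0.76), ([190.9, 176.8], 0.55)]
door_pull [([121.2, 228.1], 0.67)]
ratchet [([252.1, 166.1], 0.72), ([152.6, 159.2], 0.63)]
```

View images.

View pics/side0.png

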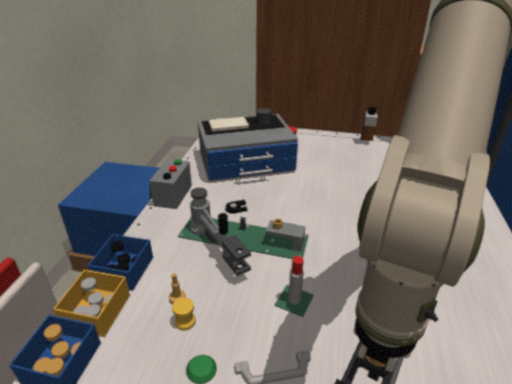

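View pics/top0.png

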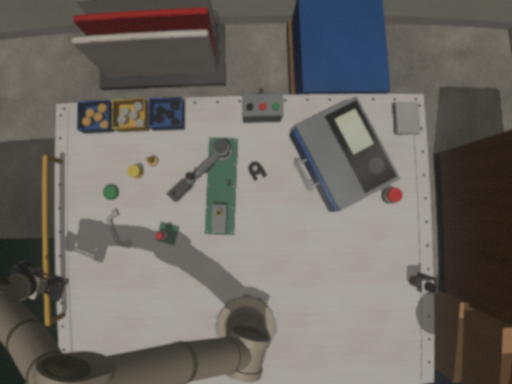

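Run:
```python
from h import *
print("eye",tri("side",(276.4,224.3),"top",(217.1,213.6)),at_z("top",(217.1,213.6),.064),at_z("side",(276.4,224.3),.064))
print("handle",tri("side",(223.4,220.8),"top",(187.1,180.2)),at_z("top",(187.1,180.2),.13))
print("mouth",tri("side",(296,275.2),"top",(160.1,235.4)),at_z("top",(160.1,235.4),.1))
print("station",tri("side",(278.9,243.5),"top",(221.5,212.7)))
print("dh",tri("side",(252.9,156.4),"top",(305.6,173.3)),at_z("top",(305.6,173.3),.108))
print("chest",tri("side",(247.4,160.6),"top",(337,159.4)))
print("yoke side",at_z("side",(240,249.1),.1025))
```

```text
eye (array([0.4629, 0.0993, 0.0799]), np.float64(0.008284668967351874)) [0.4587 0.1003 0.064 ] [0.4695 0.0796 0.064 ]
handle (array([0.5925, 0.2027, 0.1496]), np.float64(0.013636219651954136)) [0.5876 0.2046 0.13  ]
mouth (array([0.383 , 0.318 , 0.1024]), np.float64(0.0036016487475774663)) [0.3811 0.3185 0.1   ]
station (array([ 0.4597,  0.0879, -0.004 ]), np.float64(0.003737972883369106))
dh (array([ 0.6069, -0.2448,  0.1138]), np.float64(0.008358698072134513)) [ 0.6033 -0.2464  0.108 ]
chest (array([ 0.6671, -0.396 ,  0.0089]), np.float64(0.001494817086079779))
yoke side [0.5416 0.2539 0.1025]
```

The side view shows the chest with blue drawers at (247,150), the green station with its eye at (276,224), the swing arm's yoke at (240,250) and the red pin at (296,275). The top view agrees: station (221,190), chest (343,155), arm swung to +y, pin (165,235). Next I'm moving over the drawer handle.

```bash
cat >> h.py <<'E'
def Rdown(yaw):  # yaw (deg) of tool y axis in world, tool z down
    a=np.radians(yaw); y=np.array([np.cos(a),np.sin(a),0]); z=np.array([0,0,-1.]); return np.stack([np.cross(y,z),y,z],1)
def go(P,yaw,N=None,cur=None):
    """constant row (screw motion) from cur (or measured) pose to P (tcp), yaw"""
    from scipy.linalg import logm
    o=ctrl.get_obs(); T=np.eye(4);T[:3,:3]=o["tcp_rot"];T[:3,3]=o["tcp_pos"]
    if cur is not None: T[:3,:3]=Rdown(cur[1]);T[:3,3]=cur[0]
    G=np.eye(4);G[:3,:3]=Rdown(yaw);G[:3,3]=P
    L=np.real(logm(np.linalg.inv(T)@G)); w=np.array([L[2,1],L[0,2],L[1,0]])*180/np.pi/6; v=L[:3,3]/.025
    n=N or int(np.ceil(max(np.abs(w).max()/.95,np.abs(v).max()/.95,np.linalg.norm(v)/1.5)))
    print("rows",n,(np.r_[w,v]/n).round(3).tolist())
E
python3 - <<'E'
from h import *
go([.603,-.246,.33],-60,30)
E
```

```text
rows 30 [0.0, 0.0, 0.719, -1.584, 0.452, -0.148]
```

>>> play_rows([
  [0,0,0.431,-0.95,0.271,-0.09,0],
  [0,0,0.431,-0.95,0.271,-0.09,0],
  [0,0,0.431,-0.95,0.271,-0.09,0],
  [0,0,0.431,-0.95,0.271,-0.09,0],
  [0,0,0.431,-0.95,0.271,-0.09,0],
  [0,0,0.431,-0.95,0.271,-0.09,0],
  [0,0,0.431,-0.95,0.271,-0.09,0],
  [0,0,0.431,-0.95,0.271,-0.09,0],
  [0,0,0.431,-0.95,0.271,-0.09,0],
  [0,0,0.431,-0.95,0.271,-0.09,0],
])

```text
time_s: 2.43
tcp_pos: [0.4901, 0.6103, 0.2411]
tcp_rot: [[-0.689, 0.725, -0.0], [0.725, 0.689, 0.0], [0.0, 0.0, -1.0]]
wrist_force: [0.3, 0.4, -0.5]
gripper_width: 0.0934
grasp_force: 0.0
```

>>> play_rows([
  [0,0,0.431,-0.95,0.271,-0.09,0],
  [0,0,0.431,-0.95,0.271,-0.09,0],
  [0,0,0.431,-0.95,0.271,-0.09,0],
  [0,0,0.431,-0.95,0.271,-0.09,0],
  [0,0,0.431,-0.95,0.271,-0.09,0],
  [0,0,0.431,-0.95,0.271,-0.09,0],
  [0,0,0.431,-0.95,0.271,-0.09,0],
  [0,0,0.431,-0.95,0.271,-0.09,0],
  [0,0,0.431,-0.95,0.271,-0.09,0],
  [0,0,0.431,-0.95,0.271,-0.09,0],
])

```text
time_s: 3.27
tcp_pos: [0.6723, 0.4446, 0.2638]
tcp_rot: [[-0.301, 0.954, 0.0], [0.954, 0.301, -0.0], [-0.0, -0.0, -1.0]]
wrist_force: [-0.3, -0.7, -0.0]
gripper_width: 0.0929
grasp_force: 0.0
```

>>> play_rows([
  [0,0,0.431,-0.95,0.271,-0.09,0],
  [0,0,0.431,-0.95,0.271,-0.09,0],
  [0,0,0.431,-0.95,0.271,-0.09,0],
  [0,0,0.431,-0.95,0.271,-0.09,0],
  [0,0,0.431,-0.95,0.271,-0.09,0],
  [0,0,0.431,-0.95,0.271,-0.09,0],
  [0,0,0.431,-0.95,0.271,-0.09,0],
  [0,0,0.431,-0.95,0.271,-0.09,0],
  [0,0,0.431,-0.95,0.271,-0.09,0],
  [0,0,0.431,-0.95,0.271,-0.09,0],
])

```text
time_s: 4.1
tcp_pos: [0.7633, 0.2172, 0.2864]
tcp_rot: [[0.145, 0.989, 0.0], [0.989, -0.145, -0.0], [0.0, 0.0, -1.0]]
wrist_force: [0.5, -0.4, -0.5]
gripper_width: 0.0929
grasp_force: 0.0
```

Run:
```python
from h import *
o=st()
c=ctrl.calibration("wrist")
im=ctrl.get_image("wrist"); cv2.imwrite("pics/w1.png",im)
print(c["intrinsics"],ray("wrist",(256,192),c))
for n in ["eye_seat","swing_handle","yoke_hole","chest_drawer0_handle"]:
    r=ctrl.tip_of(n,"wrist"); print(n,[(np.round(x["point"],1).tolist(),round(x["p"],2)) for x in r[:2]])
go([.603,-.246,.33],-60)
```

```text
t 4.1 tcp [0.7633 0.2172 0.2864] w 0.0929 F [ 0.5037 -0.4284 -0.5201] q [-0.546   0.6613  0.3688  1.3589 -0.2433  1.1657 -0.2979]
[[ 0.145   0.9894  0.0001]
 [ 0.9894 -0.145  -0.    ]
 [ 0.      0.0001 -1.    ]]
[[291.0156   0.     258.1935]
 [  0.     291.0156 197.1659]
 [  0.       0.       1.    ]] (array([0.7755, 0.2998, 0.4539]), array([-0.0468, -0.2731, -0.961 ]))
eye_seat [([73.6, 279.9], 0.8)]
swing_handle [([127.7, 223.5], 0.74)]
yoke_hole []
chest_drawer0_handle []
rows 21 [-0.0, -0.0, 0.412, -0.937, 0.253, -0.084]
```

View pics/w1.png

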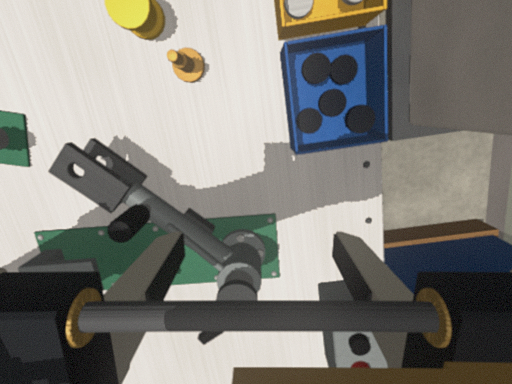

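The wrist view shows the swing arm, its yoke at (75,165), the handle at (128,223) and the post at (240,250). I'm carrying on to the chest.

>>> play_rows([
  [0,0,0.431,-0.95,0.271,-0.09,0],
  [0,0,0.431,-0.95,0.271,-0.09,0],
  [0,0,0.431,-0.95,0.271,-0.09,0],
  [0,0,0.431,-0.95,0.271,-0.09,0],
  [0,0,0.431,-0.95,0.271,-0.09,0],
  [0,0,0.431,-0.95,0.271,-0.09,0],
  [0,0,0.431,-0.95,0.271,-0.09,0],
  [0,0,0.431,-0.95,0.271,-0.09,0],
  [0,0,0.431,-0.95,0.271,-0.09,0],
  [0,0,0.431,-0.95,0.271,-0.09,0],
])

```text
time_s: 5.18
tcp_pos: [0.7459, -0.0273, 0.3089]
tcp_rot: [[0.562, 0.827, 0.0], [0.827, -0.562, 0.0], [0.0, 0.0, -1.0]]
wrist_force: [0.6, 0.5, -0.4]
gripper_width: 0.0929
grasp_force: 0.0
```

>>> play_rows([
  [0,0,0.431,-0.95,0.271,-0.09,0],
  [0,0,0.431,-0.95,0.271,-0.09,0],
  [0,0,0.431,-0.95,0.271,-0.09,0],
  [0,0,0.431,-0.95,0.271,-0.09,0],
  [0,0,0.431,-0.95,0.271,-0.09,0],
  [0,0,0.431,-0.95,0.271,-0.09,0],
  [0,0,0.431,-0.95,0.271,-0.09,0],
  [0,0,0.431,-0.95,0.271,-0.09,0],
  [0,0,0.431,-0.95,0.271,-0.09,0],
  [0,0,0,0,0,0,0],
])

```text
time_s: 6.02
tcp_pos: [0.6374, -0.2254, 0.3304]
tcp_rot: [[0.847, 0.532, 0.0], [0.532, -0.847, -0.002], [-0.001, 0.002, -1.0]]
wrist_force: [-0.4, -0.7, 0.5]
gripper_width: 0.0933
grasp_force: 0.0
```

Run:
```python
from h import *
o=st()
c=ctrl.calibration("wrist")
im=ctrl.get_image("wrist"); 
r=ctrl.tip_of("chest_drawer0_handle","wrist"); print([(np.round(x["point"],1).tolist(),round(x["p"],2), at_z("wrist",x["point"],.108,c)) for x in r[:3]])
r=ctrl.trace("chest_drawer0_handle","wrist"); 
for x in r[:2]:
    ys,xs=np.nonzero(x["region"]); print(x["p"],x["point"],len(xs),xs.min(),xs.max(),ys.min(),ys.max())
    W=np.array([at_z("wrist",(a,b),.108,c)[:2] for a,b in list(zip(xs,ys))[::5]]); m=W.mean(0); u,s,v=np.linalg.svd(W-m); print(m,np.degrees(np.arctan2(v[0,1],v[0,0])), np.ptp((W-m)@v[0]))
r=ctrl.tip_of("chest","wrist"); print([(np.round(x["point"],1).tolist(),round(x["p"],2), at_z("wrist",x["point"],0,c)) for x in r[:3]])
cv2.imwrite("pics/w2.png",im)
```

```text
t 6.02 tcp [ 0.6374 -0.2254  0.3304] w 0.0933 F [-0.3743 -0.6746  0.5453] q [-0.1443  0.5011  0.6365  1.6175 -0.3191  1.1284 -0.439 ]
[[ 0.8469  0.5318  0.0001]
 [ 0.5318 -0.8469 -0.0023]
 [-0.0012  0.002  -1.    ]]
[([252.9, 200.4], 0.75, array([ 0.5981, -0.241 ,  0.108 ]))]
0.67 [287.6, 183.3] 4698 247 314 64 299
[ 0.6386 -0.2639] -155.4960116386668 0.34001080873541456
[([12.3, 146.5], 0.71, array([0.435 , 0.1323, 0.    ])), ([353.4, 193.0], 0.66, array([ 0.6745, -0.4021,  0.    ]))]
```

View pics/w2.png

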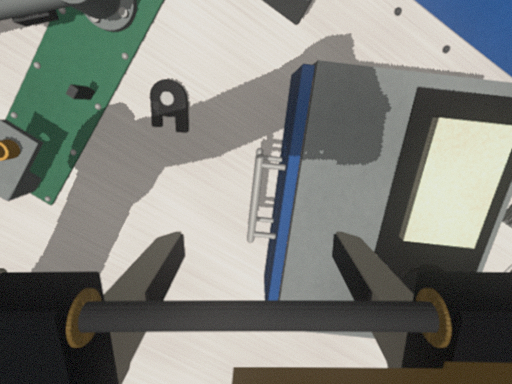

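The wrist view shows the drawer bar from (258,155) to (250,240), the ratchet at (170,105) and the station eye at (8,150).

Run:
```python
from h import *
c=ctrl.calibration("wrist"); im=cv2.imread("pics/w2.png")
a=at_z("wrist",(259.5,152),.11,c);b=at_z("wrist",(250.5,240),.11,c); print(a,b,(a+b)/2,np.linalg.norm(a-b),np.degrees(np.arctan2(*(a-b)[[1,0]])))
# bluish front region
hsv=cv2.cvtColor(im,cv2.COLOR_BGR2HSV); m=cv2.inRange(hsv,(105,120,40),(125,255,255)); m[:, :260]=0; m[:,330:]=0; m[300:]=0
# right edge (top, behind: front panel top ) per row
e=[(np.nonzero(m[r])[0].max(),r) for r in range(75,290,3) if m[r].any()]
for z in (.134,.146):
    W=np.array([at_z("wrist",p,z,c)[:2] for p in e]); q=cv2.fitLine(W.astype(np.float32),cv2.DIST_HUBER,0,1e-4,1e-4).ravel(); print(z,q,np.degrees(np.arctan2(q[1],q[0])))
print(at_z("wrist",(8,150),.086,c))
```

```text
[ 0.6654 -0.2043  0.11  ] [ 0.5511 -0.2627  0.11  ] [ 0.6082 -0.2335  0.11  ] 0.1283503241343396 27.033368760973033
0.134 [ 0.8963  0.4434  0.6412 -0.2706] 26.322052
0.146 [ 0.8963  0.4434  0.6435 -0.2674] 26.322075
[0.4755 0.087  0.086 ]
```

Run:
```python
from h import *
go([.561,-.258,.21],-63.5,10)
```

```text
rows 10 [-0.0, -0.001, 0.105, -0.36, -0.023, 0.475]
```

>>> play_rows([
  [0,0,0.1,-0.36,-0.023,0.475,0.75],
  [0,0,0.1,-0.36,-0.023,0.475,0.75],
  [0,0,0.1,-0.36,-0.023,0.475,0.75],
  [0,0,0.1,-0.36,-0.023,0.475,0.75],
  [0,0,0.1,-0.36,-0.023,0.475,0.75],
  [0,0,0.1,-0.36,-0.023,0.475,0.75],
  [0,0,0.1,-0.36,-0.023,0.475,0.75],
  [0,0,0.1,-0.36,-0.023,0.475,0.75],
  [0,0,0.1,-0.36,-0.023,0.475,0.75],
  [0,0,0.1,-0.36,-0.023,0.475,0.75],
])

```text
time_s: 7.05
tcp_pos: [0.5614, -0.2581, 0.2092]
tcp_rot: [[0.892, 0.452, -0.0], [0.452, -0.892, 0.0], [0.0, -0.0, -1.0]]
wrist_force: [0.7, -0.1, -0.0]
gripper_width: 0.0312
grasp_force: 0.0
```

Run:
```python
from h import *
o=st()
c=ctrl.calibration("wrist")
im=ctrl.get_image("wrist"); cv2.imwrite("pics/w3.png",im)
r=ctrl.tip_of("chest_drawer0_handle","wrist"); print([(np.round(x["point"],1).tolist(),round(x["p"],2), at_z("wrist",x["point"],.108,c)) for x in r[:3]])
print(proj("wrist",[.606,-.236,.108],c))
```

```text
t 7.05 tcp [ 0.5614 -0.2581  0.2092] w 0.0312 F [ 0.6596 -0.1434 -0.0318] q [-0.0558  0.5413  0.6     1.8889 -0.404   0.8344 -0.3474]
[[ 0.8919  0.4522 -0.0002]
 [ 0.4522 -0.8919  0.0004]
 [ 0.     -0.0005 -1.    ]]
[([261.6, 155.4], 0.67, array([ 0.599 , -0.2415,  0.108 ]))]
[259.683 145.86 ]
```

View pics/w3.png

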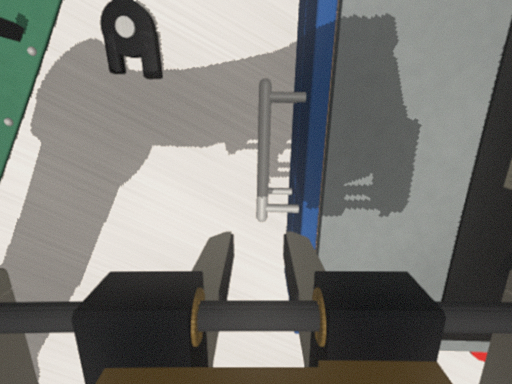

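The bar runs from (265,82) to (262,218), nearly parallel to the fingers, and there is a clear gap to the front at about 295.

Run:
```python
from h import *
c=ctrl.calibration("wrist");o=ctrl.get_obs();R=np.array(o["tcp_rot"]);p=np.array(o["tcp_pos"])
for px in [(265,82),(262,218),(263.5,150)]:
    P=at_z("wrist",px,.108,c); print(P,R.T@(P-p))
a=at_z("wrist",(265,82),.108,c);b=at_z("wrist",(262,218),.108,c);print(np.degrees(np.arctan2(*(a-b)[[1,0]])))
P=at_z("wrist",(263.5,150),.108,c)
go([P[0],P[1],.21],-63.5,5); go([P[0],P[1],.09],-63.5,10)
```

```text
[ 0.6544 -0.2158  0.108 ] [0.1039 0.005  0.1002]
[ 0.5422 -0.27    0.108 ] [-0.0207  0.0028  0.1005]
[ 0.6023 -0.241   0.108 ] [0.0461 0.004  0.1003]
25.815742901488512
rows 5 [-0.005, 0.004, 0.01, 0.367, 0.029, -0.013]
rows 10 [-0.002, 0.002, 0.005, 0.184, 0.015, 0.474]
```

>>> play_rows([
  [0,0,0,0.6,0.05,0,0.75],
  [0,0,0,0.6,0.05,0,0.75],
  [0,0,0,0.6,0.05,0,0.75],
  [0,0,0,0,0,0.7,0.75],
  [0,0,0,0,0,0.7,0.75],
  [0,0,0,0,0,0.7,0.75],
  [0,0,0,0,0,0.7,0.75],
  [0,0,0,0,0,0.7,0.75],
  [0,0,0,0,0,0.7,0.75],
  [0,0,0,0,0,0.56,0.75],
])

```text
time_s: 7.98
tcp_pos: [0.6053, -0.2405, 0.0898]
tcp_rot: [[0.891, 0.453, 0.001], [0.453, -0.891, 0.001], [0.001, -0.0, -1.0]]
wrist_force: [-0.2, -0.7, 0.4]
gripper_width: 0.0234
grasp_force: 0.0
```

>>> play_rows([
  [0,0,0,0,0,0,1],
  [0,0,0,0,0,0,1],
  [0,0,0,0,0,0,1],
  [0,0,0,0,0,0,1],
  [0,0,0,0,0,-0.05,1],
  [0,0,0,0,-0.2,0,1],
  [0,0,0,0,-0.4,0,1],
  [0,0,0,0,-0.4,0,1],
  [0,0,0,0,-0.4,0,1],
  [0,0,0,0,-0.4,0,1],
], grip_force=15)

```text
time_s: 8.82
tcp_pos: [0.5841, -0.2003, 0.0921]
tcp_rot: [[0.892, 0.452, 0.002], [0.452, -0.892, 0.001], [0.002, 0.0, -1.0]]
wrist_force: [8.0, 3.3, -18.0]
gripper_width: 0.0103
grasp_force: 15.0
```

>>> play_rows([
  [0,0,0,0.01,-0.4,0.05,1],
  [0,0,0,0.01,-0.6,0,1],
  [0,0,0,0.01,-0.6,0,1],
  [0,0,0,0.01,-0.6,0,1],
  [0,0,0,0.01,-0.6,0,1],
  [0,0,0,0.01,-0.6,0,1],
  [0,0,0,0.01,-0.6,0,1],
  [0,0,0,0.01,-0.6,0,1],
  [0,0,0,0.01,-0.6,0,1],
  [0,0,0,0.01,-0.4,0,1],
])

```text
time_s: 9.65
tcp_pos: [0.5236, -0.0742, 0.092]
tcp_rot: [[0.892, 0.452, 0.004], [0.452, -0.892, 0.0], [0.004, 0.001, -1.0]]
wrist_force: [7.0, 2.3, -11.6]
gripper_width: 0.0104
grasp_force: 15.0
```

>>> play_rows([
  [0,0,0,0,0.04,0,1],
  [0,0,0,0,0,0,0.75],
  [0,0,0,0,0,0,0.75],
  [0,0,0,0,0,0,0.75],
  [0,0,0,0,0,0,0.75],
  [0,0,0,0,0,-0.6,0.75],
  [0,0,0,0,0,-1,0.75],
  [0,0,0,0,0,-1,0.75],
  [0,0,0,0,0,-1,0.75],
  [0,0,0,0,0,-1,0.75],
])

```text
time_s: 10.48
tcp_pos: [0.5218, -0.0775, 0.2074]
tcp_rot: [[0.893, 0.45, -0.0], [0.45, -0.893, -0.0], [-0.001, 0.0, -1.0]]
wrist_force: [0.2, -0.1, 0.2]
gripper_width: 0.0234
grasp_force: 0.0
```

Run:
```python
from h import *
go([.545,-.31,.36],-63.5)
go([.545,-.27,.36],-63.5)
```

```text
rows 10 [0.0, 0.001, 0.004, -0.334, 0.873, -0.61]
rows 8 [0.0, 0.001, 0.005, -0.328, 0.913, -0.763]
```

Run:
```python
from h import *
go([.50,-.275,.36],-63.8,10)
```

```text
rows 10 [0.0, 0.001, 0.009, -0.43, 0.668, -0.61]
```

>>> play_rows([
  [0,0,0.01,-0.43,0.668,-0.61,0.3],
  [0,0,0.01,-0.43,0.668,-0.61,0.3],
  [0,0,0.01,-0.43,0.668,-0.61,0.3],
  [0,0,0.01,-0.43,0.668,-0.61,0.3],
  [0,0,0.01,-0.43,0.668,-0.61,0.3],
  [0,0,0.01,-0.43,0.668,-0.61,0.3],
  [0,0,0.01,-0.43,0.668,-0.61,0.3],
  [0,0,0.01,-0.43,0.668,-0.61,0.3],
  [0,0,0.01,-0.43,0.668,-0.61,0.3],
  [0,0,0.01,-0.43,0.668,-0.61,0.3],
])

```text
time_s: 11.32
tcp_pos: [0.4997, -0.2756, 0.3596]
tcp_rot: [[0.898, 0.44, 0.0], [0.44, -0.898, 0.0], [0.0, -0.0, -1.0]]
wrist_force: [0.6, -0.6, -0.7]
gripper_width: 0.0654
grasp_force: 0.0
```

Run:
```python
from h import *
o=st()
c=ctrl.calibration("wrist")
im=ctrl.get_image("wrist"); cv2.imwrite("pics/w4.png",im)
for n,h in (("thick_a",.093),("thin_a",.088),("drawer_floor",.083),("chest_drawer0_handle",.108)):
    r=ctrl.tip_of(n,"wrist"); print(n,[(np.round(x["point"],1).tolist(),round(x["p"],2), at_z("wrist",x["point"],.083 if h!=.108 else h,c)) for x in r[:5]])
    if n[:2]=="th":
        for x in ctrl.trace(n,"wrist")[:5]:
            ys,xs=np.nonzero(x["region"]); cc=(xs.min()+xs.max())/2,(ys.min()+ys.max())/2; print("  tr",round(x["p"],2),len(xs),cc,np.ptp(xs),np.ptp(ys),at_z("wrist",cc,h,c))
```

```text
t 11.32 tcp [ 0.4997 -0.2756  0.3596] w 0.0654 F [ 0.5855 -0.6415 -0.7073] q [-0.1615  0.3398  0.7852  1.812  -0.2678  1.0995 -0.3966]
[[ 0.8979  0.4403  0.0001]
 [ 0.4403 -0.8979  0.0001]
 [ 0.0001 -0.0001 -1.    ]]
thick_a [([211.4, 158.8], 0.95, array([ 0.4752, -0.2068,  0.083 ])), ([206.5, 89.2], 0.7, array([ 0.5639, -0.161 ,  0.083 ]))]
  tr 0.9 866 (np.float64(210.5), np.float64(160.0)) 39 38 [ 0.4752 -0.207   0.093 ]
  tr 0.61 1161 (np.float64(206.0), np.float64(87.5)) 44 45 [ 0.5658 -0.1612  0.093 ]
  tr 0.59 30368 (np.float64(218.0), np.float64(109.5)) 194 219 [ 0.5464 -0.188   0.093 ]
thin_a [([255.5, 131.3], 0.67, array([ 0.542 , -0.2494,  0.083 ])), ([206.9, 12.4], 0.55, array([ 0.6516, -0.1245,  0.083 ]))]
  tr 0.79 1050 (np.float64(206.5), np.float64(20.0)) 45 40 [ 0.6425 -0.1287  0.088 ]
  tr 0.61 962 (np.float64(252.5), np.float64(128.5)) 39 41 [ 0.544  -0.2436  0.088 ]
drawer_floor [([258.5, 88.8], 0.82, array([ 0.5971, -0.2274,  0.083 ]))]
chest_drawer0_handle [([132.2, 89.9], 0.92, array([ 0.5194, -0.0764,  0.108 ]))]
```

View pics/w4.png

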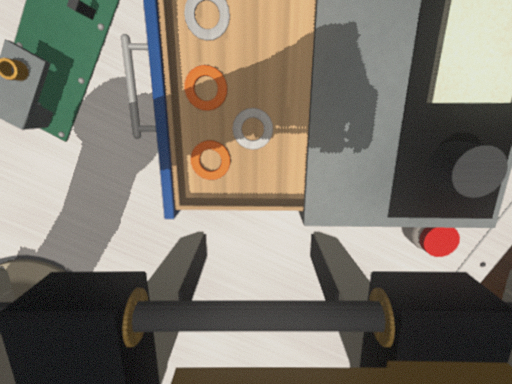

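The open drawer shows two orange washers at (211,159) and (206,88) and two steel ones at (253,129) and (207,18). That means two orange and one steel go on the eye, and one steel stays as the spare. The corner orange washer is first, gripped along the drawer's y.

Run:
```python
from h import *
go([.4752,-.2069,.20],26.2,20)
```

```text
rows 20 [-0.001, -0.0, -0.75, 0.121, -0.1, 0.316]
```

>>> play_rows([
  [0,0,-0.75,0.121,-0.1,0.316,0.25],
  [0,0,-0.75,0.121,-0.1,0.316,0.25],
  [0,0,-0.75,0.121,-0.1,0.316,0.25],
  [0,0,-0.75,0.121,-0.1,0.316,0.25],
  [0,0,-0.75,0.121,-0.1,0.316,0.25],
  [0,0,-0.75,0.121,-0.1,0.316,0.25],
  [0,0,-0.75,0.121,-0.1,0.316,0.25],
  [0,0,-0.75,0.121,-0.1,0.316,0.25],
  [0,0,-0.75,0.121,-0.1,0.316,0.25],
  [0,0,-0.75,0.121,-0.1,0.316,0.25],
])

```text
time_s: 12.5
tcp_pos: [0.5032, -0.2346, 0.2786]
tcp_rot: [[0.317, 0.948, -0.001], [0.948, -0.317, 0.001], [0.0, -0.001, -1.0]]
wrist_force: [-0.3, -0.2, -0.1]
gripper_width: 0.0695
grasp_force: 0.0
```

>>> play_rows([
  [0,0,-0.75,0.121,-0.1,0.316,0.25],
  [0,0,-0.75,0.121,-0.1,0.316,0.25],
  [0,0,-0.75,0.121,-0.1,0.316,0.25],
  [0,0,-0.75,0.121,-0.1,0.316,0.25],
  [0,0,-0.75,0.121,-0.1,0.316,0.25],
  [0,0,-0.75,0.121,-0.1,0.316,0.25],
  [0,0,-0.75,0.121,-0.1,0.316,0.25],
  [0,0,-0.75,0.121,-0.1,0.316,0.25],
  [0,0,-0.75,0.121,-0.1,0.316,0.25],
  [0,0,-0.75,0.121,-0.1,0.316,0.25],
])

```text
time_s: 13.33
tcp_pos: [0.4778, -0.2058, 0.1997]
tcp_rot: [[-0.446, 0.895, -0.001], [0.895, 0.446, 0.001], [0.001, -0.001, -1.0]]
wrist_force: [-0.1, -0.2, -0.6]
gripper_width: 0.0698
grasp_force: 0.0
```

Run:
```python
from h import *
o=st()
c=ctrl.calibration("wrist")
im=ctrl.get_image("wrist"); cv2.imwrite("pics/w5.png",im)
for n,h in (("thick_a",.083),("thin_a",.083),("drawer_floor",.083),("chest_drawer0_handle",.108),("eye_seat",.064)):
    r=ctrl.tip_of(n,"wrist"); print(n,[(np.round(x["point"],1).tolist(),round(x["p"],2), at_z("wrist",x["point"],h,c)) for x in r[:5]])
print(proj("wrist",[.4752,-.2069,.083],c),proj("wrist",o["tcp_pos"],c))
go([.4752,-.2069,.086],26.2,10)
```

```text
t 13.33 tcp [ 0.4778 -0.2058  0.1997] w 0.0698 F [-0.1155 -0.158  -0.6446] q [ 0.0968  0.3909  0.2731  2.0962 -0.1654  0.6756  0.9427]
[[-0.4464  0.8948 -0.0011]
 [ 0.8948  0.4464  0.0006]
 [ 0.0011 -0.0007 -1.    ]]
thick_a [([356.3, 196.5], 0.96, array([ 0.5697, -0.164 ,  0.083 ])), ([254.1, 193.8], 0.83, array([ 0.4752, -0.2078,  0.083 ]))]
thin_a [([442.8, 197.2], 0.78, array([ 0.6479, -0.1258,  0.083 ])), ([295.8, 249.4], 0.67, array([ 0.5433, -0.2439,  0.083 ]))]
drawer_floor [([337.4, 257.8], 0.63, array([ 0.5885, -0.2325,  0.083 ]))]
chest_drawer0_handle [([373.7, 87.7], 0.87, array([ 0.5206, -0.0744,  0.108 ]))]
eye_seat []
[254.4817 192.9923] [256.7749 244.8088]
rows 10 [0.0, 0.0, -0.002, 0.007, -0.012, 0.46]
```

View pics/w5.png

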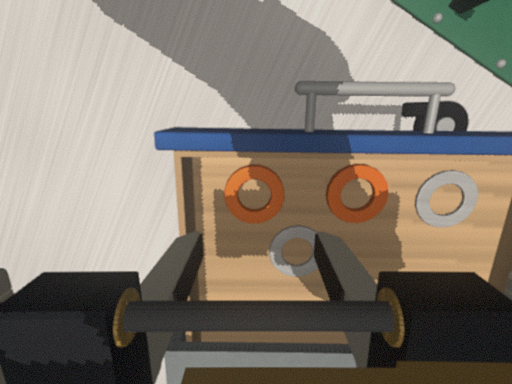

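T1's hole is at (254,194), as expected, with the fingers clear of the walls. I'm descending to grip it.

>>> play_rows([
  [0,0,0,0,-0.11,0.5,0.25],
  [0,0,0,0,0,0.6,0.25],
  [0,0,0,0,0,0.6,0.25],
  [0,0,0,0,0,0.6,0.25],
  [0,0,0,0,0,0.6,0.25],
  [0,0,0,0,0,0.6,0.25],
  [0,0,0,0,0,0.6,0.25],
  [0,0,0,0,0,0.35,0.25],
  [0,0,0,0,0,0.1,0.25],
  [0,0,0,0,0,0,0.25],
])

```text
time_s: 14.47
tcp_pos: [0.4757, -0.2084, 0.0866]
tcp_rot: [[-0.441, 0.898, -0.001], [0.898, 0.441, 0.0], [0.0, -0.001, -1.0]]
wrist_force: [0.7, 0.2, 0.2]
gripper_width: 0.0695
grasp_force: 0.0
```

>>> play_rows([
  [0,0,0,0,0,0,1],
  [0,0,0,0,0,0,1],
  [0,0,0,0,0,0,1],
  [0,0,0,0,0,0,1],
  [0,0,0,0,0,-0.2,1],
  [0,0,0,0,0,-0.5,1],
  [0,0,0,0,0,-1,1],
  [0,0,0,0,0,-1,1],
  [0,0,0,0,0,-1,1],
  [0,0,0,0,0,-1,1],
], grip_force=20)

```text
time_s: 15.3
tcp_pos: [0.4752, -0.2083, 0.2059]
tcp_rot: [[-0.441, 0.897, -0.0], [0.897, 0.441, 0.0], [0.0, -0.0, -1.0]]
wrist_force: [-0.4, -0.4, -1.6]
gripper_width: 0.059
grasp_force: 20.0
```

Run:
```python
from h import *
o=st()
c=ctrl.calibration("wrist")
im=ctrl.get_image("wrist"); cv2.imwrite("pics/w6.png",im)
r=ctrl.tip_of("thick_a","wrist"); print([(np.round(x["point"],1).tolist(),round(x["p"],2)) for x in r[:5]])
print(proj("wrist",o["tcp_pos"],c),proj("wrist",np.array(o["tcp_pos"])+[0,0,.007],c))
go([.46,.09,.25],90)
```

```text
t 15.3 tcp [ 0.4752 -0.2083  0.2059] w 0.059 F [-0.4306 -0.4342 -1.6402] q [ 0.0933  0.3807  0.2847  2.0938 -0.165   0.688   0.9435]
[[-0.4412  0.8974 -0.0003]
 [ 0.8974  0.4412  0.0001]
 [ 0.0002 -0.0002 -1.    ]]
[([354.7, 188.0], 0.77)]
[256.758  244.8112] [256.7126 249.9824]
rows 12 [0.002, 0.005, -0.887, 0.606, 0.86, -0.139]
```

View pics/w6.png

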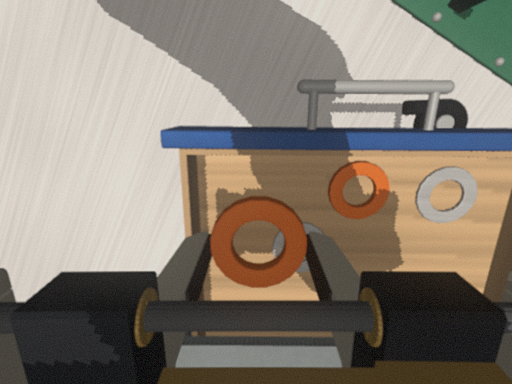

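T1 is held: its ring is centred near (258,242), with the hole around (258,243). Now measuring its offset from the TCP.

```bash
cat >> h.py <<'E'
def held(im,c,o,lo,hi,dz_top,th,seed=(258,243),rad=62):
    """offset of washer centre in tool frame: fit circle to outer top/bottom outline & hole by reprojection"""
    hsv=cv2.cvtColor(im,cv2.COLOR_BGR2HSV); m=cv2.inRange(hsv,lo,hi)
    k=np.zeros_like(m); cv2.circle(k,(int(seed[0]),int(seed[1])),rad,255,-1); m&=k
    m=cv2.morphologyEx(m,cv2.MORPH_OPEN,np.ones((3,3)))
    R=np.array(o["tcp_rot"]);p=np.array(o["tcp_pos"])
    from scipy.optimize import minimize
    a=np.linspace(0,2*np.pi,90,endpoint=False)
    def rend(x,y,s=4):
        M=np.zeros((384*s,512*s),np.uint8)
        def circ(r,dz): return np.array([proj("wrist",p+R@[x+r*np.cos(t),y+r*np.sin(t),dz],c)*s+s/2 for t in a]).astype(np.int32)
        t0,b0=circ(.03,-dz_top),circ(.03,-dz_top+th); cv2.fillConvexPoly(M,cv2.convexHull(np.vstack([t0,b0])),255)
        h=np.zeros_like(M);h2=np.zeros_like(M);cv2.fillConvexPoly(h,circ(.0165,-dz_top),255);cv2.fillConvexPoly(h2,circ(.0165,-dz_top+th),255); M[(h>0)&(h2>0)]=0
        return cv2.resize(M,(512,384),interpolation=cv2.INTER_AREA)
    f=lambda v: np.abs(rend(*v).astype(float)-m)[m.shape[0]*0:].sum()/255
    best=minimize(f,[0,0],method="Nelder-Mead",options=dict(initial_simplex=[[0,0],[.004,0],[0,.004]],xatol=1e-4,fatol=1))
    return best.x,best.fun,int((m>0).sum()),m
E
python3 - <<'E'
from h import *
o=ctrl.get_obs(); c=ctrl.calibration("wrist"); im=cv2.imread("pics/w6.png")
x,f,n,m=held(im,c,o,(0,120,60),(14,255,255),.0064,.010); print(x,f,n);
E
```

```text
[0.0022 0.0009] 370.7294117647059 5323
```

Run:
```python
from h import *
go([.53,.09,.22],87,20)
```

```text
rows 20 [0.001, 0.003, -0.507, 0.253, 0.585, -0.023]
```

>>> play_rows([
  [0,0,-0.507,0.253,0.585,-0.023,1],
  [0,0,-0.507,0.253,0.585,-0.023,1],
  [0,0,-0.507,0.253,0.585,-0.023,1],
  [0,0,-0.507,0.253,0.585,-0.023,1],
  [0,0,-0.507,0.253,0.585,-0.023,1],
  [0,0,-0.507,0.253,0.585,-0.023,1],
  [0,0,-0.507,0.253,0.585,-0.023,1],
  [0,0,-0.507,0.253,0.585,-0.023,1],
  [0,0,-0.507,0.253,0.585,-0.023,1],
  [0,0,-0.507,0.253,0.585,-0.023,1],
])

```text
time_s: 16.23
tcp_pos: [0.5469, -0.0662, 0.2101]
tcp_rot: [[-0.838, 0.546, -0.0], [0.546, 0.838, -0.0], [0.0, -0.0, -1.0]]
wrist_force: [0.5, -0.8, -1.8]
gripper_width: 0.0588
grasp_force: 20.0
```

>>> play_rows([
  [0,0,-0.507,0.253,0.585,-0.023,1],
  [0,0,-0.507,0.253,0.585,-0.023,1],
  [0,0,-0.507,0.253,0.585,-0.023,1],
  [0,0,-0.507,0.253,0.585,-0.023,1],
  [0,0,-0.507,0.253,0.585,-0.023,1],
  [0,0,-0.507,0.253,0.585,-0.023,1],
  [0,0,-0.507,0.253,0.585,-0.023,1],
  [0,0,-0.507,0.253,0.585,-0.023,1],
  [0,0,-0.507,0.253,0.585,-0.023,1],
  [0,0,-0.507,0.253,0.585,-0.023,1],
])

```text
time_s: 17.07
tcp_pos: [0.5359, 0.0909, 0.216]
tcp_rot: [[-0.999, 0.047, 0.0], [0.047, 0.999, -0.0], [-0.0, -0.0, -1.0]]
wrist_force: [0.4, 0.2, -2.2]
gripper_width: 0.0591
grasp_force: 20.0
```

Run:
```python
from h import *
o=st()
c=ctrl.calibration("wrist")
im=ctrl.get_image("wrist"); cv2.imwrite("pics/w7.png",im)
r=ctrl.tip_of("eye_seat","wrist"); print([(np.round(x["point"],1).tolist(),round(x["p"],2),at_z("wrist",x["point"],.064,c)) for x in r[:5]])
x,f,n,m=held(im,c,o,(0,120,60),(14,255,255),.0064,.010); print(x,f,n);
```

```text
t 17.07 tcp [0.5359 0.0909 0.216 ] w 0.0591 F [ 0.3852  0.1881 -2.2136] q [-0.2461  0.3864 -0.0357  2.0175  0.0201  0.738   1.2302]
[[-0.9989  0.0466  0.0001]
 [ 0.0466  0.9989 -0.    ]
 [-0.0001 -0.     -1.    ]]
[([258.2, 117.7], 0.86, array([0.4647, 0.0955, 0.064 ]))]
[0.0006 0.0011] 412.90588235294115 5274
```

View pics/w7.png

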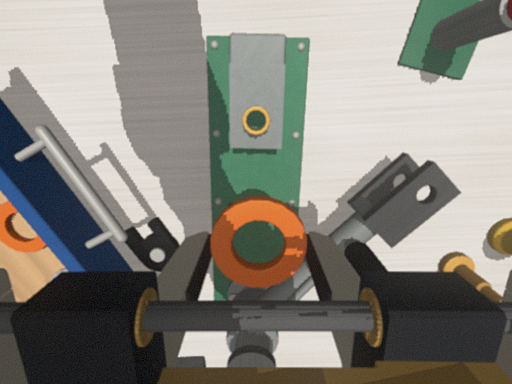

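The view shows the bush ring at (256,121), T1 held at (258,243), the yoke at (425,192) and the pin stand top right. Now a finer measurement of both the bush and the washer.

Run:
```python
from h import *
o=ctrl.get_obs(); c=ctrl.calibration("wrist"); R=np.array(o["tcp_rot"]);p=np.array(o["tcp_pos"])
for f in ("w6","w7"):
    im=cv2.imread(f"pics/{f}.png"); hsv=cv2.cvtColor(im,cv2.COLOR_BGR2HSV); m=cv2.inRange(hsv,(0,120,60),(16,255,255))
    col=np.nonzero(m[190:295,250:267].mean(1)>127)[0]+190; row=np.nonzero(m[238:246,200:320].mean(0)>127)[0]+200
    g=lambda v:[ (int(a[0]),int(a[-1])) for a in np.split(v,np.nonzero(np.diff(v)>1)[0]+1)]
    print(f,"rows",g(col),"cols",g(row))
q=lambda v: proj("wrist",p+R@np.array(v),c).round(1)
zt,zb=-.0064,.0036
print("pred rows outer top",[(q([.03,0,z]),q([-.03,0,z])) for z in (zt,zb)],"hole",[(q([.0165,0,z]),q([-.0165,0,z])) for z in (zt,zb)])
print("cols",[(q([0,-.03,z])[0],q([0,.03,z])[0],q([0,-.0165,z])[0],q([0,.0165,z])[0]) for z in (zt,zb)])
im=cv2.imread("pics/w7.png"); hsv=cv2.cvtColor(im,cv2.COLOR_BGR2HSV); m=cv2.inRange(hsv,(14,120,90),(35,255,255)); k=np.zeros_like(m);k[95:150,230:285]=255;m&=k
ct=max(cv2.findContours(m,cv2.RETR_EXTERNAL,cv2.CHAIN_APPROX_NONE)[0],key=cv2.contourArea); e=cv2.fitEllipse(ct); print("bush",e,cv2.boundingRect(ct),at_z("wrist",e[0],.086,c),at_z("wrist",e[0],.083,c))
P=at_z("wrist",e[0],.086,c); d=[np.linalg.norm(at_z("wrist",(e[0][0]+s,e[0][1]),.086,c)-P) for s in (e[1][0]/2,e[1][1]/2)];print(d)
cv2.imwrite("pics/c7.png",cv2.resize(im[80:300,190:330],None,fx=3.5,fy=2.7,interpolation=cv2.INTER_NEAREST)[:600])
```

```text
w6 rows [(196, 220), (263, 287)] cols [(210, 233), (285, 307)]
w7 rows [(196, 220), (263, 287)] cols [(210, 232), (284, 307)]
pred rows outer top [(array([256.1, 201. ]), array([256.3, 290.1])), (array([256.2, 196. ]), array([256.4, 281.1]))] hole [(array([256.2, 222.6]), array([256.3, 271.5])), (array([256.3, 216.6]), array([256.4, 263.3]))]
cols [(np.float64(207.2), np.float64(305.3), np.float64(229.2), np.float64(283.2)), (np.float64(209.8), np.float64(302.9), np.float64(230.7), np.float64(281.9))]
bush ((255.6669464111328, 120.25462341308594), (25.929841995239258, 27.369611740112305), 0.5915207862854004) (243, 107, 27, 28) [0.4657 0.0947 0.086 ] [0.4658 0.0947 0.083 ]
[np.float64(0.012807807448843491), np.float64(0.013518969920628305)]
```

Run:
```python
from h import *
go([.4665,.0933,.12],87.3,10)
```

```text
rows 10 [0.001, -0.0, 0.002, 0.276, -0.01, 0.384]
```

>>> play_rows([
  [0,0,0,0.276,-0.01,0.384,1],
  [0,0,0,0.276,-0.01,0.384,1],
  [0,0,0,0.276,-0.01,0.384,1],
  [0,0,0,0.276,-0.01,0.384,1],
  [0,0,0,0.276,-0.01,0.384,1],
  [0,0,0,0.276,-0.01,0.384,1],
  [0,0,0,0.276,-0.01,0.384,1],
  [0,0,0,0.276,-0.01,0.384,1],
  [0,0,0,0.276,-0.01,0.384,1],
  [0,0,0,0.276,-0.01,0.384,1],
])

```text
time_s: 18.0
tcp_pos: [0.4673, 0.09, 0.1196]
tcp_rot: [[-0.999, 0.052, 0.0], [0.052, 0.999, -0.0], [-0.0, -0.0, -1.0]]
wrist_force: [-0.2, -0.6, -1.7]
gripper_width: 0.0591
grasp_force: 20.0
```

>>> play_rows([
  [0,0,0,0,0,0.4,1],
  [0,0,0,0,0,0.4,1],
  [0,0,0,0,0,0.2,1],
  [0,0,0,0,0,0,1],
  [0,0,0,0,0,0,1],
  [0,0,0,0,0,0,1],
  [0,0,0,0,0,0,1],
  [0,0,0,0,0,0,1],
  [0,0,0,0,0,0,1],
  [0,0,0,0,0,0,1],
])

```text
time_s: 18.83
tcp_pos: [0.4675, 0.0905, 0.0951]
tcp_rot: [[-0.999, 0.052, 0.0], [0.052, 0.999, 0.0], [-0.0, 0.0, -1.0]]
wrist_force: [-0.6, 0.7, -1.8]
gripper_width: 0.0591
grasp_force: 20.0
```

Run:
```python
from h import *
o=st()
im=ctrl.get_image("wrist"); cv2.imwrite("pics/w8.png",im)
cv2.imwrite("pics/c8.png",cv2.resize(im[180:300,190:330],None,fx=5,fy=5,interpolation=cv2.INTER_CUBIC))
```

```text
t 18.83 tcp [0.4675 0.0905 0.0951] w 0.0591 F [-0.6122  0.7265 -1.818 ] q [-0.2892  0.5102 -0.0296  2.268   0.0407  0.3634  1.1657]
[[-0.9987  0.0519  0.0005]
 [ 0.0519  0.9987  0.0001]
 [-0.0005  0.0001 -1.    ]]
```

View pics/c8.png

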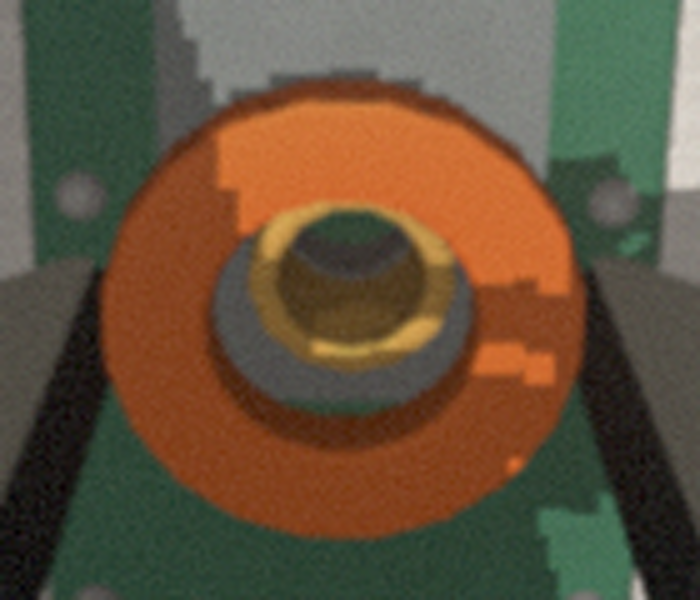

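Through the washer hole the bush sits about 1 mm right and 1 mm low. I'm correcting that, lowering and releasing.

>>> play_rows([
  [0,0,0,-0.04,0.04,0,1],
  [0,0,0,0,0,0,1],
  [0,0,0,0,0,0.1,1],
  [0,0,0,0,0,0.15,1],
  [0,0,0,0,0,0.15,1],
  [0,0,0,0,0,0.15,1],
  [0,0,0,0,0,0.15,1],
  [0,0,0,0,0,0.15,1],
  [0,0,0,0,0,0.15,1],
  [0,0,0,0,0,0,1],
])

```text
time_s: 19.72
tcp_pos: [0.4681, 0.0914, 0.0691]
tcp_rot: [[-0.999, 0.052, -0.001], [0.052, 0.999, -0.0], [0.001, -0.0, -1.0]]
wrist_force: [0.3, 0.8, -1.7]
gripper_width: 0.0593
grasp_force: 20.0
```

>>> play_rows([
  [0,0,0,0,0,0,0.25],
  [0,0,0,0,0,0,0.25],
  [0,0,0,0,0,0,0.25],
  [0,0,0,0,0,-0.1,0.25],
  [0,0,0,0,0,-0.3,0.25],
  [0,0,0,0,0,-0.8,0.25],
  [0,0,0,0,0,-1,0.25],
  [0,0,0,0,0,-1,0.25],
  [0,0,0,0,0,-1,0.25],
  [0,0,0,0,0,-1,0.25],
])

```text
time_s: 20.55
tcp_pos: [0.4681, 0.0913, 0.202]
tcp_rot: [[-0.999, 0.052, 0.001], [0.052, 0.999, 0.0], [-0.001, 0.0, -1.0]]
wrist_force: [0.2, 0.0, -0.2]
gripper_width: 0.0697
grasp_force: 0.0
```

Run:
```python
from h import *
o=st(); im=ctrl.get_image("wrist"); cv2.imwrite("pics/w9.png",im)
r=ctrl.tip_of("thick_a","wrist");c=ctrl.calibration("wrist"); print([(np.round(x["point"],1).tolist(),round(x["p"],2),at_z("wrist",x["point"],.064,c)) for x in r[:5]])
go([.567,-.162,.21],26.2,20)
```

```text
t 20.55 tcp [0.4681 0.0913 0.202 ] w 0.0697 F [ 0.2494  0.0196 -0.1688] q [-0.281   0.3295 -0.0397  2.1701  0.0215  0.6418  1.183 ]
[[-0.9986  0.052   0.0006]
 [ 0.052   0.9986  0.0002]
 [-0.0006  0.0002 -1.    ]]
[([259.5, 189.1], 0.88, array([0.4748, 0.0945, 0.064 ]))]
rows 20 [0.003, 0.002, 0.507, -0.463, -0.332, -0.011]
```

Run:
```python
from h import *
c=ctrl.calibration("wrist"); im=cv2.imread("pics/w9.png"); hsv=cv2.cvtColor(im,cv2.COLOR_BGR2HSV)
m=cv2.inRange(hsv,(0,150,60),(13,255,255)); m[:140]=0; m[235:]=0; m[:,:200]=0;m[:,320:]=0
ct=max(cv2.findContours(m,cv2.RETR_EXTERNAL,cv2.CHAIN_APPROX_NONE)[0],key=cv2.contourArea); print(cv2.boundingRect(ct))
b=cv2.inRange(hsv,(15,120,90),(35,255,255)); b[:140]=0; b[235:]=0; b[:,:220]=0;b[:,300:]=0
cb=max(cv2.findContours(b,cv2.RETR_EXTERNAL,cv2.CHAIN_APPROX_NONE)[0],key=cv2.contourArea);print("bush",cv2.boundingRect(cb),cv2.fitEllipse(cb),at_z("wrist",cv2.fitEllipse(cb)[0],.086,c))
B=[.4681,.0914]
for z in (.074,.064):
    a=np.array([proj("wrist",[B[0]+.03*np.cos(t),B[1]+.03*np.sin(t),z],c) for t in np.linspace(0,6.28,60)]); print(z,a.min(0),a.max(0))
```

```text
(231, 160, 56, 54)
bush (245, 173, 28, 31) ((258.51434326171875, 188.776611328125), (25.954708099365234, 28.564401626586914), 4.209738254547119) [0.4681 0.0937 0.086 ]
0.074 [227.9223 157.5156] [284.6461 212.3384]
0.064 [228.8111 155.8941] [283.8261 209.2063]
```

>>> play_rows([
  [0,0,0.507,-0.463,-0.332,-0.011,0.25],
  [0,0,0.507,-0.463,-0.332,-0.011,0.25],
  [0,0,0.507,-0.463,-0.332,-0.011,0.25],
  [0,0,0.507,-0.463,-0.332,-0.011,0.25],
  [0,0,0.507,-0.463,-0.332,-0.011,0.25],
  [0,0,0.507,-0.463,-0.332,-0.011,0.25],
  [0,0,0.507,-0.463,-0.332,-0.011,0.25],
  [0,0,0.507,-0.463,-0.332,-0.011,0.25],
  [0,0,0.507,-0.463,-0.332,-0.011,0.25],
  [0,0,0.507,-0.463,-0.332,-0.011,0.25],
])

```text
time_s: 21.48
tcp_pos: [0.5551, -0.0214, 0.2026]
tcp_rot: [[-0.832, 0.555, -0.0], [0.555, 0.832, -0.0], [0.0, -0.0, -1.0]]
wrist_force: [-0.1, -0.3, 0.4]
gripper_width: 0.0698
grasp_force: 0.0
```

>>> play_rows([
  [0,0,0.507,-0.463,-0.332,-0.011,0.25],
  [0,0,0.507,-0.463,-0.332,-0.011,0.25],
  [0,0,0.507,-0.463,-0.332,-0.011,0.25],
  [0,0,0.507,-0.463,-0.332,-0.011,0.25],
  [0,0,0.507,-0.463,-0.332,-0.011,0.25],
  [0,0,0.507,-0.463,-0.332,-0.011,0.25],
  [0,0,0.507,-0.463,-0.332,-0.011,0.25],
  [0,0,0.507,-0.463,-0.332,-0.011,0.25],
  [0,0,0.507,-0.463,-0.332,-0.011,0.25],
  [0,0,0.507,-0.463,-0.332,-0.011,0.25],
])

```text
time_s: 22.32
tcp_pos: [0.5722, -0.1611, 0.2054]
tcp_rot: [[-0.437, 0.9, 0.0], [0.9, 0.437, -0.0], [-0.0, 0.0, -1.0]]
wrist_force: [0.1, -0.5, -0.3]
gripper_width: 0.0698
grasp_force: 0.0
```

Run:
```python
from h import *
o=st(); c=ctrl.calibration("wrist"); im=ctrl.get_image("wrist"); cv2.imwrite("pics/w10.png",im)
for n in ("thick_a","thin_a"):
    for x in ctrl.tip_of(n,"wrist")[:4]: print(n,np.round(x["point"],1),round(x["p"],2),at_z("wrist",x["point"],.083,c))
    for x in ctrl.trace(n,"wrist")[:4]:
        ys,xs=np.nonzero(x["region"]); cc=(xs.min()+xs.max())/2,(ys.min()+ys.max())/2; print("  tr",round(x["p"],2),len(xs),cc,np.ptp(xs),np.ptp(ys),at_z("wrist",cc,.088,c))
```

```text
t 22.32 tcp [ 0.5722 -0.1611  0.2054] w 0.0698 F [ 0.0765 -0.5472 -0.289 ] q [-0.0147  0.4688  0.2789  1.9325 -0.1807  0.7642  0.8183]
[[-0.4365  0.8997  0.    ]
 [ 0.8997  0.4365 -0.    ]
 [-0.      0.     -1.    ]]
  tr 0.71 2106 (np.float64(250.5), np.float64(189.5)) 59 59 [ 0.5645 -0.1608  0.088 ]
thin_a [201.1 242.3] 0.82 [ 0.5421 -0.2398  0.083 ]
thin_a [340.1 192. ] 0.69 [ 0.6496 -0.1241  0.083 ]
  tr 0.95 1070 (np.float64(201.5), np.float64(247.0)) 53 50 [ 0.5445 -0.2421  0.088 ]
  tr 0.6 1785 (np.float64(339.5), np.float64(194.5)) 57 55 [ 0.6485 -0.126   0.088 ]
```

>>> play_rows([
  [0,0,0,0.14,-0.36,0.2,0.25],
  [0,0,0,0,0,0.6,0.25],
  [0,0,0,0,0,0.7,0.25],
  [0,0,0,0,0,0.7,0.25],
  [0,0,0,0,0,0.7,0.25],
  [0,0,0,0,0,0.7,0.25],
  [0,0,0,0,0,0.6,0.25],
  [0,0,0,0,0,0.4,0.25],
  [0,0,0,0,0,0.15,0.25],
  [0,0,0,0,0,0,0.25],
])

```text
time_s: 23.4
tcp_pos: [0.5621, -0.16, 0.0859]
tcp_rot: [[-0.442, 0.897, -0.002], [0.897, 0.442, 0.0], [0.001, -0.001, -1.0]]
wrist_force: [0.1, -0.6, -0.3]
gripper_width: 0.0697
grasp_force: 0.0
```

>>> play_rows([
  [0,0,0,0,0,0,1],
  [0,0,0,0,0,0,1],
  [0,0,0,0,0,0,1],
  [0,0,0,0,0,0,1],
  [0,0,0,0,0,-0.2,1],
  [0,0,0,0,0,-0.5,1],
  [0,0,0,0,0,-1,1],
  [0,0,0,0,0,-1,1],
  [0,0,0,0,0,-1,1],
  [0,0,0,0,0,-1,1],
], grip_force=20)

```text
time_s: 24.23
tcp_pos: [0.5623, -0.1605, 0.2057]
tcp_rot: [[-0.441, 0.897, -0.0], [0.897, 0.441, -0.0], [0.0, -0.0, -1.0]]
wrist_force: [-0.3, -0.6, -1.1]
gripper_width: 0.0583
grasp_force: 19.9
```

Run:
```python
from h import *
o=st(); c=ctrl.calibration("wrist"); im=ctrl.get_image("wrist"); cv2.imwrite("pics/w11.png",im)
hsv=cv2.cvtColor(im,cv2.COLOR_BGR2HSV); m=cv2.inRange(hsv,(0,120,60),(16,255,255))
col=np.nonzero(m[190:295,250:267].mean(1)>127)[0]+190; row=np.nonzero(m[238:246,200:320].mean(0)>127)[0]+200
g=lambda v:[ (int(a[0]),int(a[-1])) for a in np.split(v,np.nonzero(np.diff(v)>1)[0]+1)]
print("rows",g(col),"cols",g(row))
go([.468,.0914,.205],87,20)
```

```text
t 24.23 tcp [ 0.5623 -0.1605  0.2057] w 0.0583 F [-0.3491 -0.5934 -1.0812] q [-0.0162  0.4575  0.2815  1.9534 -0.18    0.7547  0.8263]
[[-0.4411  0.8974 -0.0003]
 [ 0.8974  0.4411 -0.    ]
 [ 0.0001 -0.0002 -1.    ]]
rows [(201, 226), (268, 291)] cols [(210, 233), (283, 306)]
rows 20 [0.001, 0.003, -0.507, 0.461, 0.331, 0.01]
```

```bash
cat >> h.py <<'E'
def bushrel(im,orange=True):
    hsv=cv2.cvtColor(im,cv2.COLOR_BGR2HSV); b=cv2.inRange(hsv,(17,90,40),(35,255,255)); k=np.zeros_like(b); k[205:275,225:295]=255; b&=k
    cb=max(cv2.findContours(b,cv2.RETR_EXTERNAL,cv2.CHAIN_APPROX_NONE)[0],key=cv2.contourArea); e=cv2.fitEllipse(cv2.convexHull(cb)); print("bush",cv2.boundingRect(cb),e)
    m=cv2.inRange(hsv,(0,120,60),(16,255,255))
    col=np.nonzero(m[190:300,250:267].mean(1)>127)[0]+190; row=np.nonzero(m[238:246,200:320].mean(0)>127)[0]+200
    g=lambda v:[ (int(a[0]),int(a[-1])) for a in np.split(v,np.nonzero(np.diff(v)>1)[0]+1)]
    print("rows",g(col),"cols",g(row))
E
python3 - <<'E'
from h import *
bushrel(cv2.imread("pics/w8.png"))
go([.4648,.0916,.15],87,20)
E
```

```text
bush (240, 221, 41, 34) ((259.45086669921875, 236.73800659179688), (33.42839813232422, 41.58758544921875), 97.21688079833984)
rows [(196, 220), (236, 236), (263, 287)] cols [(210, 232), (264, 264), (285, 307)]
rows 20 [0.001, 0.003, -0.507, 0.467, 0.327, 0.12]
```

>>> play_rows([
  [0,0,-0.507,0.467,0.327,0.12,1],
  [0,0,-0.507,0.467,0.327,0.12,1],
  [0,0,-0.507,0.467,0.327,0.12,1],
  [0,0,-0.507,0.467,0.327,0.12,1],
  [0,0,-0.507,0.467,0.327,0.12,1],
  [0,0,-0.507,0.467,0.327,0.12,1],
  [0,0,-0.507,0.467,0.327,0.12,1],
  [0,0,-0.507,0.467,0.327,0.12,1],
  [0,0,-0.507,0.467,0.327,0.12,1],
  [0,0,-0.507,0.467,0.327,0.12,1],
])

```text
time_s: 25.12
tcp_pos: [0.5503, -0.0187, 0.1738]
tcp_rot: [[-0.838, 0.546, -0.0], [0.546, 0.838, -0.0], [0.0, -0.0, -1.0]]
wrist_force: [0.2, 0.1, -1.9]
gripper_width: 0.0582
grasp_force: 19.9
```

>>> play_rows([
  [0,0,-0.507,0.467,0.327,0.12,1],
  [0,0,-0.507,0.467,0.327,0.12,1],
  [0,0,-0.507,0.467,0.327,0.12,1],
  [0,0,-0.507,0.467,0.327,0.12,1],
  [0,0,-0.507,0.467,0.327,0.12,1],
  [0,0,-0.507,0.467,0.327,0.12,1],
  [0,0,-0.507,0.467,0.327,0.12,1],
  [0,0,-0.507,0.467,0.327,0.12,1],
  [0,0,-0.507,0.467,0.327,0.12,1],
  [0,0,0,0,0,0,1],
])

```text
time_s: 25.95
tcp_pos: [0.4773, 0.0875, 0.1465]
tcp_rot: [[-0.995, 0.097, -0.002], [0.097, 0.995, 0.0], [0.002, -0.0, -1.0]]
wrist_force: [0.5, -1.6, -1.7]
gripper_width: 0.0582
grasp_force: 19.9
```

Run:
```python
from h import *
st(); go([.4648,.0916,.0951],87,10)
```

```text
t 25.95 tcp [0.4773 0.0875 0.1465] w 0.0582 F [ 0.5298 -1.6076 -1.6822] q [-0.2794  0.4271 -0.0248  2.2063  0.0192  0.5106  1.1548]
[[-0.9953  0.0971 -0.0024]
 [ 0.0971  0.9953  0.0002]
 [ 0.0024 -0.     -1.    ]]
rows 10 [0.0, -0.002, -0.043, 0.051, 0.013, 0.206]
```

>>> play_rows([
  [0,0,-0.05,0.06,0.014,0.25,1],
  [0,0,-0.05,0.06,0.014,0.25,1],
  [0,0,-0.05,0.06,0.014,0.25,1],
  [0,0,-0.05,0.06,0.014,0.25,1],
  [0,0,-0.05,0.06,0.014,0.25,1],
  [0,0,-0.05,0.06,0.014,0.25,1],
  [0,0,-0.05,0.06,0.014,0.25,1],
  [0,0,-0.05,0.06,0.014,0.25,1],
  [0,0,-0.03,0.03,0.014,0.06,1],
  [0,0,0,0,0,0,1],
])

```text
time_s: 26.78
tcp_pos: [0.4672, 0.0897, 0.095]
tcp_rot: [[-0.998, 0.059, -0.001], [0.059, 0.998, -0.0], [0.001, -0.0, -1.0]]
wrist_force: [-0.1, 0.3, -1.1]
gripper_width: 0.0586
grasp_force: 19.9
```

Run:
```python
from h import *
o=st()
im=ctrl.get_image("wrist"); cv2.imwrite("pics/w12.png",im); bushrel(im)
cv2.imwrite("pics/c12.png",cv2.resize(im[180:300,190:330],None,fx=5,fy=5,interpolation=cv2.INTER_CUBIC))
go([.4648,.0916,.0951],87,10)
```

```text
t 26.78 tcp [0.4672 0.0897 0.095 ] w 0.0586 F [-0.0869  0.3435 -1.1092] q [-0.2886  0.5105 -0.0287  2.2678  0.0391  0.3649  1.1611]
[[-0.9982  0.0595 -0.0012]
 [ 0.0595  0.9982 -0.0003]
 [ 0.0011 -0.0004 -1.    ]]
bush (241, 228, 40, 26) ((260.1712341308594, 239.24520874023438), (27.10912322998047, 39.216407775878906), 99.5348892211914)
rows [(190, 226), (253, 291)] cols [(211, 242), (250, 250), (257, 257), (266, 266), (279, 306)]
rows 10 [-0.0, -0.0, -0.007, 0.011, 0.007, 0.001]
```

View pics/c12.png

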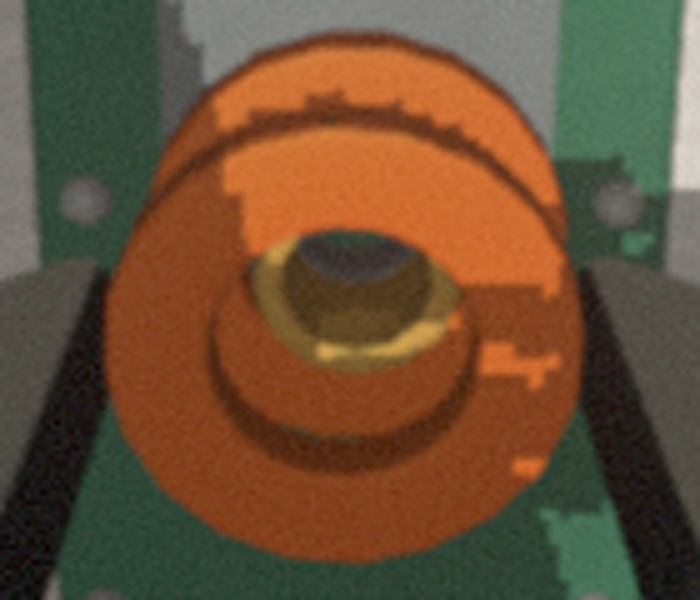

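Washer 2 needs about +2.4 mm in tool x and +1.3 mm in y to centre on the bush.

>>> play_rows([
  [0,0,0,0.095,0.052,0,1],
  [0,0,0,0,0,0,1],
  [0,0,0,0,0,0.1,1],
  [0,0,0,0,0,0.1,1],
  [0,0,0,0,0,0.1,1],
  [0,0,0,0,0,0.1,1],
  [0,0,0,0,0,0.1,1],
  [0,0,0,0,0,0.1,1],
  [0,0,0,0,0,0.05,1],
  [0,0,0,0,0,0,1],
])

```text
time_s: 27.67
tcp_pos: [0.4652, 0.0912, 0.079]
tcp_rot: [[-0.998, 0.06, -0.001], [0.06, 0.998, -0.0], [0.001, -0.0, -1.0]]
wrist_force: [-0.4, 0.0, -1.4]
gripper_width: 0.0586
grasp_force: 19.9
```

>>> play_rows([
  [0,0,0,0,0,0,0.25],
  [0,0,0,0,0,0,0.25],
  [0,0,0,0,0,0,0.25],
  [0,0,0,0,0,-0.1,0.25],
  [0,0,0,0,0,-0.3,0.25],
  [0,0,0,0,0,-0.8,0.25],
  [0,0,0,0,0,-1,0.25],
  [0,0,0,0,0,-1,0.25],
  [0,0,0,0,0,-1,0.25],
  [0,0,0,0,0,-1,0.25],
])

```text
time_s: 28.5
tcp_pos: [0.4651, 0.0911, 0.2114]
tcp_rot: [[-0.998, 0.06, 0.001], [0.06, 0.998, 0.0], [-0.001, 0.0, -1.0]]
wrist_force: [0.0, 0.2, -0.9]
gripper_width: 0.0701
grasp_force: 0.0
```

Run:
```python
from h import *
o=st(); c=ctrl.calibration("wrist"); im=ctrl.get_image("wrist"); cv2.imwrite("pics/w13.png",im)
hsv=cv2.cvtColor(im,cv2.COLOR_BGR2HSV)
m=cv2.inRange(hsv,(0,150,60),(13,255,255)); m[:140]=0; m[238:]=0; m[:,:200]=0;m[:,320:]=0
ct=max(cv2.findContours(m,cv2.RETR_EXTERNAL,cv2.CHAIN_APPROX_NONE)[0],key=cv2.contourArea); print(cv2.boundingRect(ct))
for z in (.084,.074,.064):
    a=np.array([proj("wrist",[.468+.03*np.cos(t),.0914+.03*np.sin(t),z],c) for t in np.linspace(0,6.28,60)]); print(z,a.min(0),a.max(0))
go([.544,-.243,.205],26.2,20)
```

```text
t 28.5 tcp [0.4651 0.0911 0.2114] w 0.0701 F [ 0.0422  0.1971 -0.9137] q [-0.2841  0.312  -0.0374  2.1658  0.0186  0.6636  1.1764]
[[-0.9982  0.0599  0.0005]
 [ 0.0599  0.9982  0.0002]
 [-0.0005  0.0002 -1.    ]]
(231, 161, 56, 57)
0.084 [229.0206 163.4189] [285.8958 218.1252]
0.074 [229.8986 161.667 ] [285.0552 214.8632]
0.064 [230.7249 160.0205] [284.2639 211.7875]
rows 20 [0.002, 0.002, 0.503, -0.523, -0.494, 0.021]
```

>>> play_rows([
  [0,0,0.503,-0.523,-0.494,0.021,0.25],
  [0,0,0.503,-0.523,-0.494,0.021,0.25],
  [0,0,0.503,-0.523,-0.494,0.021,0.25],
  [0,0,0.503,-0.523,-0.494,0.021,0.25],
  [0,0,0.503,-0.523,-0.494,0.021,0.25],
  [0,0,0.503,-0.523,-0.494,0.021,0.25],
  [0,0,0.503,-0.523,-0.494,0.021,0.25],
  [0,0,0.503,-0.523,-0.494,0.021,0.25],
  [0,0,0.503,-0.523,-0.494,0.021,0.25],
  [0,0,0.503,-0.523,-0.494,0.021,0.25],
])

```text
time_s: 29.38
tcp_pos: [0.5537, -0.0652, 0.2039]
tcp_rot: [[-0.83, 0.558, -0.0], [0.558, 0.83, -0.0], [0.0, -0.0, -1.0]]
wrist_force: [-0.0, -0.4, 0.2]
gripper_width: 0.07
grasp_force: 0.0
```

>>> play_rows([
  [0,0,0.503,-0.523,-0.494,0.021,0.25],
  [0,0,0.503,-0.523,-0.494,0.021,0.25],
  [0,0,0.503,-0.523,-0.494,0.021,0.25],
  [0,0,0.503,-0.523,-0.494,0.021,0.25],
  [0,0,0.503,-0.523,-0.494,0.021,0.25],
  [0,0,0.503,-0.523,-0.494,0.021,0.25],
  [0,0,0.503,-0.523,-0.494,0.021,0.25],
  [0,0,0.503,-0.523,-0.494,0.021,0.25],
  [0,0,0.503,-0.523,-0.494,0.021,0.25],
  [0,0,0.503,-0.523,-0.494,0.021,0.25],
])

```text
time_s: 30.22
tcp_pos: [0.5511, -0.2429, 0.1989]
tcp_rot: [[-0.437, 0.9, 0.0], [0.9, 0.437, -0.0], [-0.0, 0.0, -1.0]]
wrist_force: [-1.2, 0.7, 0.5]
gripper_width: 0.0699
grasp_force: 0.0
```

Run:
```python
from h import *
o=st(); c=ctrl.calibration("wrist"); im=ctrl.get_image("wrist"); cv2.imwrite("pics/w14.png",im)
R=np.array(o["tcp_rot"]);p=np.array(o["tcp_pos"])
for n in ("thin_a",):
    for x in ctrl.tip_of(n,"wrist")[:4]: P=at_z("wrist",x["point"],.083,c);print(n,np.round(x["point"],1),round(x["p"],2),P,R.T@(P-p))
    for x in ctrl.trace(n,"wrist")[:4]:
        ys,xs=np.nonzero(x["region"]); cc=(xs.min()+xs.max())/2,(ys.min()+ys.max())/2; P=at_z("wrist",cc,.0855,c); print("  tr",round(x["p"],2),len(xs),cc,np.ptp(xs),np.ptp(ys),P,R.T@(P-p))
```

```text
t 30.22 tcp [ 0.5511 -0.2429  0.1989] w 0.0699 F [-1.1617  0.6844  0.5235] q [ 0.1284  0.4861  0.2799  1.9215 -0.1886  0.7591  0.967 ]
[[-0.4369  0.8995  0.0001]
 [ 0.8995  0.4369 -0.    ]
 [-0.0001  0.     -1.    ]]
thin_a [404.9 124.7] 0.68 [ 0.6467 -0.1218  0.083 ] [0.0671 0.139  0.1159]
thin_a [250.8 192.6] 0.56 [ 0.5449 -0.2451  0.083 ] [ 0.0008 -0.0065  0.1159]
  tr 0.79 2327 (np.float64(406.5), np.float64(129.0)) 67 64 [ 0.6492 -0.1248  0.0855] [0.0634 0.1398 0.1134]
  tr 0.63 2077 (np.float64(250.5), np.float64(192.0)) 61 58 [ 0.5441 -0.244   0.0855] [ 0.0021 -0.0067  0.1134]
```

>>> play_rows([
  [0,0,0,0.05,-0.34,0.2,0.25],
  [0,0,0,0,0,0.6,0.25],
  [0,0,0,0,0,0.7,0.25],
  [0,0,0,0,0,0.7,0.25],
  [0,0,0,0,0,0.7,0.25],
  [0,0,0,0,0,0.7,0.25],
  [0,0,0,0,0,0.6,0.25],
  [0,0,0,0,0,0.27,0.25],
  [0,0,0,0,0,0.1,0.25],
  [0,0,0,0,0,0,0.25],
])

```text
time_s: 31.2
tcp_pos: [0.543, -0.2433, 0.0844]
tcp_rot: [[-0.442, 0.897, -0.001], [0.897, 0.442, 0.001], [0.001, -0.0, -1.0]]
wrist_force: [-0.3, -0.0, 0.4]
gripper_width: 0.0692
grasp_force: 0.0
```

>>> play_rows([
  [0,0,0,0,0,0,1],
  [0,0,0,0,0,0,1],
  [0,0,0,0,0,0,1],
  [0,0,0,0,0,0,1],
  [0,0,0,0,0,-0.2,1],
  [0,0,0,0,0,-0.5,1],
  [0,0,0,0,0,-1,1],
  [0,0,0,0,0,-1,1],
  [0,0,0,0,0,-1,1],
  [0,0,0,0,0,-1,1],
], grip_force=20)

```text
time_s: 32.03
tcp_pos: [0.543, -0.2438, 0.2037]
tcp_rot: [[-0.441, 0.897, -0.0], [0.897, 0.441, -0.0], [0.0, -0.0, -1.0]]
wrist_force: [0.3, 0.2, -1.5]
gripper_width: 0.0579
grasp_force: 19.9
```

Run:
```python
from h import *
o=st(); im=ctrl.get_image("wrist"); cv2.imwrite("pics/w15.png",im)
go([.468,.0914,.15],87,20)
```

```text
t 32.03 tcp [ 0.543  -0.2438  0.2037] w 0.0579 F [ 0.3498  0.21   -1.5293] q [ 0.1296  0.4724  0.2841  1.9325 -0.1858  0.7618  0.9765]
[[-0.4415  0.8973 -0.0001]
 [ 0.8973  0.4415 -0.    ]
 [ 0.     -0.0001 -1.    ]]
rows 20 [0.001, 0.003, -0.507, 0.523, 0.5, 0.116]
```

>>> play_rows([
  [0,0,-0.507,0.523,0.5,0.116,1],
  [0,0,-0.507,0.523,0.5,0.116,1],
  [0,0,-0.507,0.523,0.5,0.116,1],
  [0,0,-0.507,0.523,0.5,0.116,1],
  [0,0,-0.507,0.523,0.5,0.116,1],
  [0,0,-0.507,0.523,0.5,0.116,1],
  [0,0,-0.507,0.523,0.5,0.116,1],
  [0,0,-0.507,0.523,0.5,0.116,1],
  [0,0,-0.507,0.523,0.5,0.116,1],
  [0,0,-0.507,0.523,0.5,0.116,1],
])

```text
time_s: 32.92
tcp_pos: [0.5549, -0.0636, 0.1728]
tcp_rot: [[-0.838, 0.546, -0.0], [0.546, 0.838, -0.0], [0.0, -0.0, -1.0]]
wrist_force: [0.5, -0.8, -1.7]
gripper_width: 0.0577
grasp_force: 20.0
```

>>> play_rows([
  [0,0,-0.507,0.523,0.5,0.116,1],
  [0,0,-0.507,0.523,0.5,0.116,1],
  [0,0,-0.507,0.523,0.5,0.116,1],
  [0,0,-0.507,0.523,0.5,0.116,1],
  [0,0,-0.507,0.523,0.5,0.116,1],
  [0,0,-0.507,0.523,0.5,0.116,1],
  [0,0,-0.507,0.523,0.5,0.116,1],
  [0,0,-0.507,0.523,0.5,0.116,1],
  [0,0,-0.507,0.523,0.5,0.116,1],
  [0,0,0,0,0,0,1],
])

```text
time_s: 33.75
tcp_pos: [0.4839, 0.0838, 0.1464]
tcp_rot: [[-0.995, 0.095, -0.002], [0.095, 0.995, 0.001], [0.002, 0.0, -1.0]]
wrist_force: [-0.1, -0.8, -0.9]
gripper_width: 0.0573
grasp_force: 20.0
```

Run:
```python
from h import *
st(); go([.4672,.0907,.095],87,10)
```

```text
t 33.75 tcp [0.4839 0.0838 0.1464] w 0.0573 F [-0.0751 -0.7543 -0.8758] q [-0.2732  0.4326 -0.0178  2.1945  0.0125  0.5166  1.175 ]
[[-0.9954  0.0954 -0.0023]
 [ 0.0954  0.9954  0.0006]
 [ 0.0023  0.0004 -1.    ]]
rows 10 [0.0, -0.002, -0.041, 0.068, 0.022, 0.206]
```

>>> play_rows([
  [0,0,-0.05,0.08,0.025,0.25,1],
  [0,0,-0.05,0.08,0.025,0.25,1],
  [0,0,-0.05,0.08,0.025,0.25,1],
  [0,0,-0.05,0.08,0.025,0.25,1],
  [0,0,-0.05,0.08,0.025,0.25,1],
  [0,0,-0.05,0.08,0.025,0.25,1],
  [0,0,-0.05,0.08,0.025,0.25,1],
  [0,0,-0.05,0.08,0.025,0.25,1],
  [0,0,-0.03,0.04,0.02,0.06,1],
  [0,0,0,0,0,0,1],
])

```text
time_s: 34.58
tcp_pos: [0.4699, 0.0876, 0.0949]
tcp_rot: [[-0.998, 0.059, -0.001], [0.059, 0.998, -0.0], [0.001, -0.0, -1.0]]
wrist_force: [0.2, -0.4, -0.2]
gripper_width: 0.0579
grasp_force: 20.0
```

Run:
```python
from h import *
o=st(); c=ctrl.calibration("wrist")
im=ctrl.get_image("wrist"); cv2.imwrite("pics/w16.png",im)
cv2.imwrite("pics/c16.png",cv2.resize(im[180:300,190:330],None,fx=5,fy=5,interpolation=cv2.INTER_CUBIC))
R=np.array(o["tcp_rot"]);p=np.array(o["tcp_pos"])
for z in (-.0036,.0014):
    for r in (.03,.0165):
        a=np.array([proj("wrist",p+R@[r*np.cos(t),r*np.sin(t),z],c) for t in np.linspace(0,6.28,60)]); print(z,r,((a.min(0)-[190,180])*5).round(),((a.max(0)-[190,180])*5).round())
```

```text
t 34.58 tcp [0.4699 0.0876 0.0949] w 0.0579 F [ 0.1844 -0.4039 -0.1781] q [-0.2872  0.5123 -0.0223  2.2633  0.0303  0.3674  1.1768]
[[-0.9982  0.0591 -0.0011]
 [ 0.0591  0.9983 -0.0003]
 [ 0.0011 -0.0004 -1.    ]]
-0.0036 0.03 [89. 98.] [573. 537.]
-0.0036 0.0165 [198. 204.] [464. 445.]
0.0014 0.03 [96. 85.] [567. 515.]
0.0014 0.0165 [202. 189.] [461. 425.]
```

View pics/c16.png

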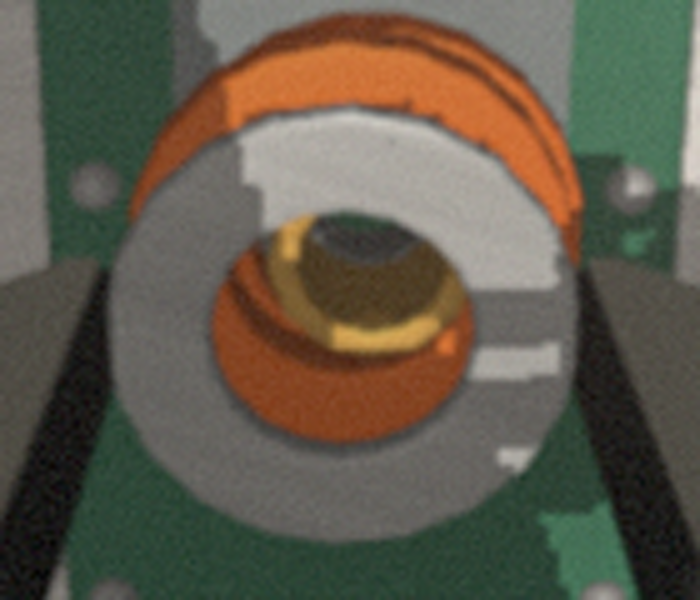

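The steel washer sits about 3.8 mm low and 3.6 mm left of the bush, so I'm correcting that and lowering it onto the stack.

>>> play_rows([
  [0,0,0,0.08,0.07,0,1],
  [0,0,0,0.075,0.075,0,1],
  [0,0,0,0,0,0,1],
  [0,0,0,0,0,0,1],
  [0,0,0,0,0,0.1,1],
  [0,0,0,0,0,0.1,1],
  [0,0,0,0,0,0.1,1],
  [0,0,0,0,0,0.04,1],
  [0,0,0,0,0,0,1],
  [0,0,0,0,0,0,1],
])

```text
time_s: 35.47
tcp_pos: [0.4667, 0.0914, 0.0869]
tcp_rot: [[-0.998, 0.06, -0.0], [0.06, 0.998, -0.0], [0.0, -0.0, -1.0]]
wrist_force: [0.3, -0.3, -1.1]
gripper_width: 0.0582
grasp_force: 20.0
```

>>> play_rows([
  [0,0,0,0,0,0.04,1],
  [0,0,0,0,0,0,0.25],
  [0,0,0,0,0,0,0.25],
  [0,0,0,0,0,0,0.25],
  [0,0,0,0,0,-0.1,0.25],
  [0,0,0,0,0,-0.3,0.25],
  [0,0,0,0,0,-1,0.25],
  [0,0,0,0,0,-1,0.25],
  [0,0,0,0,0,-1,0.25],
  [0,0,0,0,0,-1,0.25],
])

```text
time_s: 36.3
tcp_pos: [0.4664, 0.0913, 0.1978]
tcp_rot: [[-0.998, 0.06, 0.0], [0.06, 0.998, 0.0], [-0.0, 0.0, -1.0]]
wrist_force: [1.0, 1.3, 0.5]
gripper_width: 0.0697
grasp_force: 0.0
```

Run:
```python
from h import *
o=st(); c=ctrl.calibration("wrist"); im=ctrl.get_image("wrist"); cv2.imwrite("pics/w17.png",im)
for n in ("thin_a","thick_a"):
  for x in ctrl.trace(n,"wrist")[:4]:
    ys,xs=np.nonzero(x["region"]); print(n,round(x["p"],2),len(xs),xs.min(),xs.max(),ys.min(),ys.max())
for z in (.089,.084,.064):
    a=np.array([proj("wrist",[.468+.03*np.cos(t),.0914+.03*np.sin(t),z],c) for t in np.linspace(0,6.28,60)]); print(z,a.min(0),a.max(0))
for n,z in (("swing_handle",.13),("yoke_hole",.1025),("chest_drawer0_handle",.108)):
    for x in ctrl.tip_of(n,"wrist")[:2]: print(n,x["point"],round(x["p"],2),at_z("wrist",x["point"],z,c))
hsv=cv2.cvtColor(im,cv2.COLOR_BGR2HSV)
cv2.imwrite("pics/c17.png",cv2.resize(im[120:260,190:330],None,fx=4,fy=4,interpolation=cv2.INTER_CUBIC))
```

```text
t 36.3 tcp [0.4664 0.0913 0.1978] w 0.0697 F [0.9744 1.2521 0.5104] q [-0.2927  0.3338 -0.0261  2.1782  0.0145  0.6296  1.182 ]
[[-0.9982  0.0596  0.0001]
 [ 0.0596  0.9982  0.    ]
 [-0.0001  0.     -1.    ]]
thin_a 0.77 1947 229 288 166 223
thick_a 0.76 321 227 274 163 209
thick_a 0.56 7 244 246 197 200
0.089 [226.8746 165.6547] [287.3275 223.5692]
0.084 [227.3839 164.673 ] [286.8517 221.7299]
0.064 [229.2648 161.0544] [285.0941 214.9206]
yoke_hole [430.5, 263.2] 0.72 [0.5455 0.2617 0.1025]
chest_drawer0_handle [88.7, 260.8] 0.7 [ 0.5193 -0.0776  0.108 ]
```

View pics/c17.png

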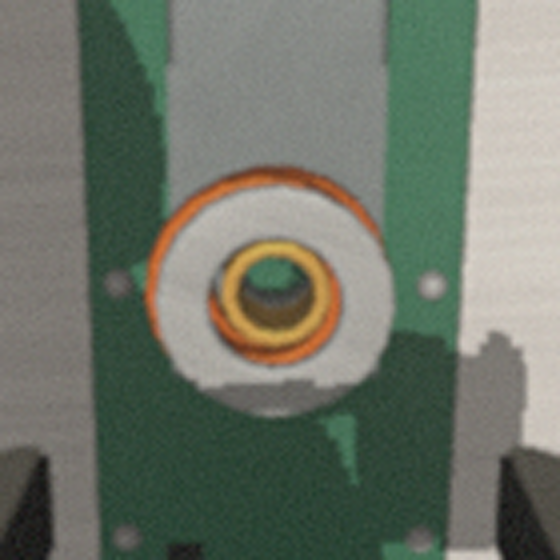

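The stack sits flat and concentric on the eye: bush inside the steel washer's hole, orange below. Now to view the swing handle close up.

Run:
```python
from h import *
go([.6425,.157,.26],43,20)
```

```text
rows 20 [-0.0, -0.0, 0.363, -0.269, 0.276, -0.129]
```

>>> play_rows([
  [0,0,0.363,-0.269,0.276,-0.129,0.25],
  [0,0,0.363,-0.269,0.276,-0.129,0.25],
  [0,0,0.363,-0.269,0.276,-0.129,0.25],
  [0,0,0.363,-0.269,0.276,-0.129,0.25],
  [0,0,0.363,-0.269,0.276,-0.129,0.25],
  [0,0,0.363,-0.269,0.276,-0.129,0.25],
  [0,0,0.363,-0.269,0.276,-0.129,0.25],
  [0,0,0.363,-0.269,0.276,-0.129,0.25],
  [0,0,0.363,-0.269,0.276,-0.129,0.25],
  [0,0,0.363,-0.269,0.276,-0.129,0.25],
])

```text
time_s: 37.43
tcp_pos: [0.5472, 0.143, 0.2269]
tcp_rot: [[-0.904, 0.427, -0.003], [0.427, 0.904, -0.001], [0.002, -0.002, -1.0]]
wrist_force: [0.3, -0.4, 0.7]
gripper_width: 0.0697
grasp_force: 0.0
```

>>> play_rows([
  [0,0,0.363,-0.269,0.276,-0.129,0.25],
  [0,0,0.363,-0.269,0.276,-0.129,0.25],
  [0,0,0.363,-0.269,0.276,-0.129,0.25],
  [0,0,0.363,-0.269,0.276,-0.129,0.25],
  [0,0,0.363,-0.269,0.276,-0.129,0.25],
  [0,0,0.363,-0.269,0.276,-0.129,0.25],
  [0,0,0.363,-0.269,0.276,-0.129,0.25],
  [0,0,0.363,-0.269,0.276,-0.129,0.25],
  [0,0,0.363,-0.269,0.276,-0.129,0.25],
  [0,0,0.363,-0.269,0.276,-0.129,0.25],
])

```text
time_s: 38.27
tcp_pos: [0.6414, 0.1608, 0.2589]
tcp_rot: [[-0.681, 0.732, -0.003], [0.732, 0.681, -0.001], [0.001, -0.003, -1.0]]
wrist_force: [1.0, 0.0, 0.1]
gripper_width: 0.0697
grasp_force: 0.0
```

Run:
```python
from h import *
o=st(); c=ctrl.calibration("wrist"); im=ctrl.get_image("wrist"); cv2.imwrite("pics/w18.png",im)
for n,z in (("swing_handle",.13),("yoke_hole",.1025)):
    for x in ctrl.tip_of(n,"wrist")[:2]: print(n,x["point"],round(x["p"],2),at_z("wrist",x["point"],z,c))
hsv=cv2.cvtColor(im,cv2.COLOR_BGR2HSV)
print("pred px base/top",proj("wrist",[.609,.1937,.1],c),proj("wrist",[.609,.1937,.16],c))
# dark blob
m=((hsv[:,:,2]<60)*255).astype(np.uint8); m[270:]=0
n,l,s,ce=cv2.connectedComponentsWithStats(m)
for i in np.argsort(-s[1:,4])[:6]+1: print(s[i],ce[i])
```

```text
t 38.27 tcp [0.6414 0.1608 0.2589] w 0.0697 F [0.9875 0.007  0.1217] q [-0.46    0.4882  0.1945  1.7194 -0.1115  0.9476  0.5271]
[[-0.6811  0.7321 -0.0026]
 [ 0.7321  0.6811 -0.0011]
 [ 0.001  -0.0027 -1.    ]]
swing_handle [253.9, 143.9] 0.96 [0.6063 0.1935 0.13  ]
yoke_hole [254.7, 49.3] 0.77 [0.5453 0.2603 0.1025]
pred px base/top [256.2209 142.2257] [255.6727 149.7107]
[ 426  156   86   73 2674] [469.8366 194.5209]
[433 234  34  27 698] [449.1519 246.735 ]
[ 76  51  73 100 502] [108.      81.2809]
[240 130  29  32 461] [255.5098 147.2017]
[135 243  33  27 374] [150.5481 255.5535]
[314 234  20  36 347] [321.3199 255.7925]
```

View pics/w18.png

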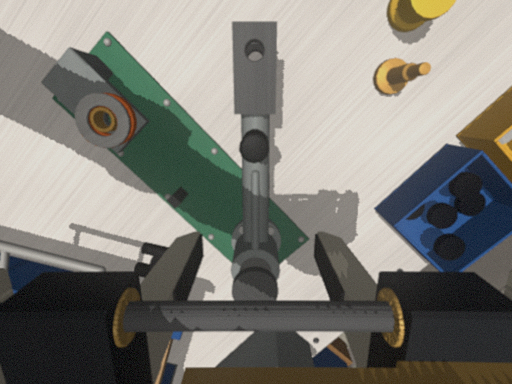

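The handle is at (254,144), with its top at (255,147), and the yoke hole at (255,49). The stack on the eye at (103,121) is undisturbed. Next I grip the handle.

Run:
```python
from h import *
go([.606,.193,.259],43,3);go([.606,.193,.113],43,10,cur=([.606,.193,.259],43))
```

```text
rows 3 [-0.007, -0.001, 0.004, 0.637, -0.051, -0.0]
rows 10 [0.0, 0.0, 0.0, 0.0, -0.0, 0.584]
```

>>> play_rows([
  [0,0,0,0.64,-0.05,0,0.45],
  [0,0,0,0.64,-0.05,0,0.45],
  [0,0,0,0.64,-0.05,0,0.45],
  [0,0,0,0,0,0.4,0.45],
  [0,0,0,0,0,0.9,0.45],
  [0,0,0,0,0,0.9,0.45],
  [0,0,0,0,0,0.9,0.45],
  [0,0,0,0,0,0.9,0.45],
  [0,0,0,0,0,0.9,0.45],
  [0,0,0,0,0,0.9,0.45],
])

```text
time_s: 39.25
tcp_pos: [0.605, 0.1941, 0.1144]
tcp_rot: [[-0.683, 0.73, -0.0], [0.73, 0.683, 0.0], [0.0, 0.0, -1.0]]
wrist_force: [1.7, 0.1, 0.6]
gripper_width: 0.0507
grasp_force: 0.0
```

>>> play_rows([
  [0,0,0,0,0,0,0.45],
  [0,0,0,0,0,0,1],
  [0,0,0,0,0,0,1],
  [0,0,0,0,0,0,1],
  [0,0,0,0,0,0,1],
  [0,0,0,0,0,0,1],
  [0,0,0,0,0,0,1],
  [0,0,0,0,0,0,1],
  [0,0,0,0,0,0,1],
  [0,0,0,0,0,0,1],
], grip_force=15)

```text
time_s: 40.08
tcp_pos: [0.6064, 0.1935, 0.1169]
tcp_rot: [[-0.682, 0.731, 0.001], [0.731, 0.682, 0.001], [-0.0, 0.001, -1.0]]
wrist_force: [-2.3, -0.5, 7.4]
gripper_width: 0.0278
grasp_force: 15.0
```

Run:
```python
from h import *
o=st(); p=np.array(o["tcp_pos"]); H=np.array([.7175,.0764]); d=p[:2]-H; print(np.linalg.norm(d),np.degrees(np.arctan2(d[1],d[0])))
# rotate about hinge to 176.6
r=np.linalg.norm(d); a=np.degrees(np.arctan2(d[1],d[0])); y=np.degrees(np.arctan2(o["tcp_rot"][1][1],o["tcp_rot"][0][1]))
t=np.radians(176.6); go([H[0]+r*np.cos(t),H[1]+r*np.sin(t),p[2]],y+176.6-a,20)
```

```text
t 40.08 tcp [0.6064 0.1935 0.1169] w 0.0278 F [-2.3041 -0.5153  7.4076] q [-0.4954  0.6177  0.1482  1.9029 -0.1461  0.6298  0.4948]
[[-0.6823  0.7311  0.0013]
 [ 0.7311  0.6823  0.0007]
 [-0.0004  0.0014 -1.    ]]
0.1613520399517253 133.49213286798468
rows 20 [0.001, 0.0, -0.359, -0.002, -0.243, -0.0]
```

>>> play_rows([
  [0,0,0,0,0,-0.1,1],
  [0,0,-0.1,0,-0.07,0,1],
  [0,0,-0.36,-0.002,-0.243,0,1],
  [0,0,-0.36,-0.002,-0.243,0,1],
  [0,0,-0.36,-0.002,-0.243,0,1],
  [0,0,-0.36,-0.002,-0.243,0,1],
  [0,0,-0.36,-0.002,-0.243,0,1],
  [0,0,-0.36,-0.002,-0.243,0,1],
  [0,0,-0.36,-0.002,-0.243,0,1],
  [0,0,-0.36,-0.002,-0.243,0,1],
], grip_force=20)

```text
time_s: 40.92
tcp_pos: [0.5748, 0.1536, 0.1172]
tcp_rot: [[-0.875, 0.485, 0.0], [0.485, 0.875, -0.0], [-0.0, -0.0, -1.0]]
wrist_force: [5.1, -0.6, -18.0]
gripper_width: 0.0277
grasp_force: 20.0
```

Run:
```python
from h import *
o=st(); p=np.array(o["tcp_pos"]); H=np.array([.7175,.0764]); d=p[:2]-H; print(np.linalg.norm(d),np.degrees(np.arctan2(d[1],d[0])))
c=ctrl.calibration("wrist"); im=ctrl.get_image("wrist"); cv2.imwrite("pics/w19.png",im)
for n,z in (("yoke_hole",.1025),("eye_seat",.064)):
    for x in ctrl.tip_of(n,"wrist")[:2]: print(n,x["point"],round(x["p"],2),at_z("wrist",x["point"],z,c))
```

```text
t 40.92 tcp [0.5748 0.1536 0.1172] w 0.0277 F [  5.1452  -0.591  -18.024 ] q [-0.3919  0.5741  0.0517  1.9933 -0.0509  0.5754  0.759 ]
[[-0.8746  0.4848  0.0001]
 [ 0.4848  0.8746 -0.0004]
 [-0.0003 -0.0003 -1.    ]]
0.16222997712125414 151.59175817250147
yoke_hole [261.5, 96.1] 0.96 [0.4987 0.1995 0.1025]
eye_seat [114.1, 130.0] 0.58 [0.466  0.0941 0.064 ]
```

>>> play_rows([
  [0,0,-0.36,-0.002,-0.243,0.07,1],
  [0,0,-0.36,-0.002,-0.243,0,1],
  [0,0,-0.36,-0.002,-0.243,0,1],
  [0,0,-0.36,-0.002,-0.243,0,1],
  [0,0,-0.36,-0.002,-0.243,0,1],
  [0,0,-0.36,-0.002,-0.243,0,1],
  [0,0,-0.36,-0.002,-0.243,0,1],
  [0,0,-0.36,-0.002,-0.243,0,1],
  [0,0,-0.36,-0.002,-0.243,0,1],
  [0,0,0,0,0,0,1],
])

```text
time_s: 41.9
tcp_pos: [0.5569, 0.1027, 0.117]
tcp_rot: [[-0.986, 0.168, 0.002], [0.168, 0.986, 0.0], [-0.001, 0.001, -1.0]]
wrist_force: [0.7, -1.1, -4.7]
gripper_width: 0.0275
grasp_force: 20.0
```

Run:
```python
from h import *
o=st(); p=np.array(o["tcp_pos"]); H=np.array([.7175,.0764]); d=p[:2]-H; print(np.linalg.norm(d),np.degrees(np.arctan2(d[1],d[0])))
c=ctrl.calibration("wrist"); im=ctrl.get_image("wrist"); cv2.imwrite("pics/w20.png",im)
for n,z in (("yoke_hole",.1025),("eye_seat",.064)):
    for x in ctrl.tip_of(n,"wrist")[:2]: print(n,x["point"],round(x["p"],2),at_z("wrist",x["point"],z,c))
```

```text
t 41.9 tcp [0.5569 0.1027 0.117 ] w 0.0275 F [ 0.7262 -1.0813 -4.7078] q [-0.245   0.547  -0.0541  2.0546  0.0551  0.5398  1.0639]
[[-0.9858  0.1677  0.0016]
 [ 0.1677  0.9858  0.0002]
 [-0.0015  0.0005 -1.    ]]
0.16271956031827386 170.71585790561085
yoke_hole [260.3, 91.6] 0.84 [0.4678 0.1204 0.1025]
eye_seat [223.1, 100.6] 0.55 [0.4676 0.0936 0.064 ]
```

>>> play_rows([
  [0,0,-0.3,-0.002,-0.2,0,1],
  [0,0,-0.3,-0.002,-0.2,0,1],
  [0,0,-0.2,-0.001,-0.135,0,1],
  [0,0,-0.1,0,-0.068,0,1],
  [0,0,0,0,0,0,1],
  [0,0,0,0,0,0,1],
  [0,0,0,0,0,0,1],
  [0,0,0,0,0,0,1],
  [0,0,0,0,0,0,1],
  [0,0,0,0,0,0,1],
])

```text
time_s: 42.88
tcp_pos: [0.5551, 0.0883, 0.117]
tcp_rot: [[-0.997, 0.075, 0.002], [0.075, 0.997, 0.0], [-0.002, 0.0, -1.0]]
wrist_force: [2.2, -1.2, 6.4]
gripper_width: 0.0275
grasp_force: 20.0
```

>>> play_rows([
  [0,0,-0.05,0,-0.034,0,1],
  [0,0,0,0,0,0,1],
  [0,0,0,0,0,0,1],
  [0,0,0,0,0,0,1],
  [0,0,0,0,0,0,1],
  [0,0,0,0,0,0,1],
  [0,0,0,0,0,0,1],
  [0,0,0,0,0,0,1],
  [0,0,0,0,0,0,1],
  [0,0,0,0,0,0,1],
])

```text
time_s: 43.72
tcp_pos: [0.5551, 0.0879, 0.117]
tcp_rot: [[-0.998, 0.07, 0.002], [0.07, 0.998, 0.001], [-0.002, 0.001, -1.0]]
wrist_force: [1.7, 1.6, 5.8]
gripper_width: 0.0277
grasp_force: 20.0
```

>>> play_rows([
  [0,0,-0.08,0,-0.06,0,1],
  [0,0,-0.05,0,-0.04,0,1],
  [0,0,0,0,0,0,1],
  [0,0,0,0,0,0,1],
  [0,0,0,0,0,0,1],
  [0,0,0,0,0,0,1],
  [0,0,0,0,0,0,1],
  [0,0,0,0,0,0,1],
  [0,0,0,0,0,0,1],
  [0,0,0,0,0,0,1],
])

```text
time_s: 44.55
tcp_pos: [0.5549, 0.0858, 0.117]
tcp_rot: [[-0.998, 0.056, 0.002], [0.056, 0.998, 0.001], [-0.002, 0.001, -1.0]]
wrist_force: [1.0, 2.7, 5.5]
gripper_width: 0.0278
grasp_force: 20.0
```

>>> play_rows([
  [0,0,-0.03,0,-0.03,0,1],
  [0,0,0,0,-0.03,0,1],
  [0,0,0,0,0,0,1],
  [0,0,0,0,0,0,1],
  [0,0,0,0,0,0,1],
  [0,0,0,0,0,0,1],
  [0,0,0,0,0,0,1],
  [0,0,0,0,0,0,1],
  [0,0,0,0,0,0,1],
  [0,0,0,0,0,0,1],
])

```text
time_s: 45.38
tcp_pos: [0.5549, 0.0858, 0.117]
tcp_rot: [[-0.999, 0.052, 0.002], [0.052, 0.999, 0.003], [-0.002, 0.003, -1.0]]
wrist_force: [2.0, 6.6, 4.3]
gripper_width: 0.0276
grasp_force: 20.0
```

>>> play_rows([
  [0,0,0,0,-0.05,0,1],
  [0,0,0,0,0,0,1],
  [0,0,0,0,0,0,1],
  [0,0,0,0,0.06,0,1],
  [0,0,0,0,0.05,0,1],
  [0,0,0,0,0,0,0.45],
  [0,0,0,0,0,0,0.45],
  [0,0,0,0,0,0,0.45],
  [0,0,0,0,0,0,0.45],
  [0,0,0,0,0,0,0.45],
])

```text
time_s: 46.22
tcp_pos: [0.5538, 0.0845, 0.1161]
tcp_rot: [[-0.999, 0.053, -0.001], [0.053, 0.999, -0.0], [0.001, -0.0, -1.0]]
wrist_force: [0.5, 0.1, 0.9]
gripper_width: 0.0504
grasp_force: 0.0
```

>>> play_rows([
  [0,0,0,0,0,-0.4,0.45],
  [0,0,0,0,0,-1,0.45],
  [0,0,0,0,0,-1,0.45],
  [0,0,0,0,0,-1,0.45],
  [0,0,0,0,0,-1,0.45],
  [0,0,0,0,0,-1,0.45],
  [0,0,0,0,0,0,0.45],
  [0,0,0,0,0,0,0.45],
  [0,0,0,0,0,0,0.45],
  [0,0,0,0,0,0,0.45],
])

```text
time_s: 47.05
tcp_pos: [0.5534, 0.0845, 0.2505]
tcp_rot: [[-0.999, 0.052, -0.002], [0.052, 0.999, -0.0], [0.002, -0.0, -1.0]]
wrist_force: [0.3, 0.3, 0.6]
gripper_width: 0.0509
grasp_force: 0.0
```

Run:
```python
from h import *
o=st(); c=ctrl.calibration("wrist"); im=ctrl.get_image("wrist"); cv2.imwrite("pics/w21.png",im)
for n,z in (("yoke_hole",.1025),("swing_handle",.13),("thin_a",.084),("pin",.0),("stand_mouth",.1)):
    for x in ctrl.tip_of(n,"wrist")[:2]: print(n,x["point"],round(x["p"],2),at_z("wrist",x["point"],z,c))
for n in ("side","top"):
    ctrl.get_image(n)
    for x in ctrl.tip_of("yoke_hole",n)[:1]: print(n,x["point"],round(x["p"],2),at_z(n,x["point"],.1025))
```

```text
t 47.05 tcp [0.5534 0.0845 0.2505] w 0.0509 F [0.2786 0.2836 0.6308] q [-0.1713  0.3676 -0.1104  1.9406  0.0533  0.8378  1.2083]
[[-0.9986  0.0523 -0.0016]
 [ 0.0523  0.9986 -0.0004]
 [ 0.0015 -0.0005 -1.    ]]
yoke_hole [261.7, 99.3] 0.7 [0.4639 0.094  0.1025]
swing_handle [258.9, 192.4] 0.81 [0.555  0.0863 0.13  ]
thin_a [99.0, 257.4] 0.85 [ 0.6437 -0.1219  0.084 ]
pin [260.7, 194.7] 0.7 [0.5964 0.0872 0.    ]
side [282.9, 215.0] 0.83 [0.4512 0.08   0.1025]
```

Run:
```python
from h import *
go([.437,.317,.26],87,10)
```

```text
rows 10 [-0.0, -0.0, 0.0, 0.516, 0.903, -0.035]
```

>>> play_rows([
  [0,0,0,0.516,0.903,-0.035,0.4],
  [0,0,0,0.516,0.903,-0.035,0.4],
  [0,0,0,0.516,0.903,-0.035,0.4],
  [0,0,0,0.516,0.903,-0.035,0.4],
  [0,0,0,0.516,0.903,-0.035,0.4],
  [0,0,0,0.516,0.903,-0.035,0.4],
  [0,0,0,0.516,0.903,-0.035,0.4],
  [0,0,0,0.516,0.903,-0.035,0.4],
  [0,0,0,0.516,0.903,-0.035,0.4],
  [0,0,0,0.516,0.903,-0.035,0.4],
])

```text
time_s: 48.38
tcp_pos: [0.4364, 0.3179, 0.2602]
tcp_rot: [[-0.999, 0.052, 0.0], [0.052, 0.999, 0.0], [-0.0, 0.0, -1.0]]
wrist_force: [0.4, 0.5, 0.4]
gripper_width: 0.0558
grasp_force: 0.0
```

Run:
```python
from h import *
o=st(); c=ctrl.calibration("wrist"); im=ctrl.get_image("wrist"); cv2.imwrite("pics/w22.png",im)
R=np.array(o["tcp_rot"]);p=np.array(o["tcp_pos"])
for n,z in (("stand_mouth",.1),("pin",.015)):
    for x in ctrl.tip_of(n,"wrist")[:2]: P=at_z("wrist",x["point"],z,c);print(n,x["point"],round(x["p"],2),P,R.T@(P-p))
hsv=cv2.cvtColor(im,cv2.COLOR_BGR2HSV); m=(cv2.inRange(hsv,(0,130,60),(6,255,255))|cv2.inRange(hsv,(172,130,60),(180,255,255)));m[240:]=0
n,l,s,ce=cv2.connectedComponentsWithStats(m)
for i in np.argsort(-s[1:,4])[:2]+1: print(s[i],ce[i])
i=np.argmax(s[1:,4])+1
# render red cylinder z .106-.148 r .014 and fit xy
from scipy.optimize import minimize
t=np.linspace(0,6.28,40); mm=(l==i)*255.
def rend(v):
    M=np.zeros((384*4,512*4),np.uint8); q=np.array([proj("wrist",[v[0]+.014*np.cos(a),v[1]+.014*np.sin(a),z],c)*4+2 for a in t for z in (.106,.148)]).astype(np.int32)
    cv2.fillConvexPoly(M,cv2.convexHull(q),255); return cv2.resize(M,(512,384),interpolation=cv2.INTER_AREA)
x0=at_z("wrist",ce[i],.135,c)[:2]
b=minimize(lambda v:np.abs(rend(v)-mm).sum()/255,x0,method="Nelder-Mead",options=dict(initial_simplex=[x0,x0+[.004,0],x0+[0,.004]],xatol=1e-4)); print("pin xy",b.x,b.fun,R.T@(np.r_[b.x,.1]-p))
```

```text
t 48.38 tcp [0.4364 0.3179 0.2602] w 0.0558 F [0.4397 0.4626 0.4494] q [-0.6016  0.3343 -0.1761  1.9689  0.0771  0.8443  0.6991]
[[-0.9986  0.0523  0.0003]
 [ 0.0523  0.9986  0.0001]
 [-0.0003  0.0001 -1.    ]]
stand_mouth [248.6, 137.6] 0.95 [0.3861 0.3112 0.1   ] [ 0.0499 -0.0093  0.1602]
pin [251.4, 132.1] 0.68 [0.387  0.3124 0.015 ] [ 0.049  -0.0081  0.2452]
[234 127  28  31 651] [248.02 142.02]
[ 99 192   2   2   2] [ 99.5 192.5]
pin xy [0.3867 0.312 ] 105.5921568627451 [ 0.0493 -0.0085  0.1602]
```

>>> play_rows([
  [0,0,0,0.66,-0.14,0,0.4],
  [0,0,0,0.66,-0.14,0,0.4],
  [0,0,0,0.65,-0.13,0,0.4],
  [0,0,0,0,0,0.5,0.4],
  [0,0,0,0,0,0.9,0.4],
  [0,0,0,0,0,0.9,0.4],
  [0,0,0,0,0,0.9,0.4],
  [0,0,0,0,0,0.9,0.4],
  [0,0,0,0,0,0.9,0.4],
  [0,0,0,0,0,0.87,0.4],
])

```text
time_s: 49.37
tcp_pos: [0.3881, 0.3081, 0.1123]
tcp_rot: [[-0.999, 0.054, 0.0], [0.054, 0.999, -0.0], [-0.001, -0.0, -1.0]]
wrist_force: [0.3, -0.4, 0.3]
gripper_width: 0.0556
grasp_force: 0.0
```

>>> play_rows([
  [0,0,0,0,0,0,0.4],
  [0,0,0,0,0,0,0.4],
  [0,0,0,0,0,0,1],
  [0,0,0,0,0,0,1],
  [0,0,0,0,0,0,1],
  [0,0,0,0,0,0,1],
  [0,0,0,0,0,0,1],
  [0,0,0,0,0,0,1],
  [0,0,0,0,0,0,1],
  [0,0,0,0,0,0,1],
], grip_force=30)

```text
time_s: 50.2
tcp_pos: [0.3878, 0.3098, 0.1141]
tcp_rot: [[-0.999, 0.052, 0.001], [0.052, 0.999, 0.001], [-0.001, 0.001, -1.0]]
wrist_force: [-0.7, 0.9, 8.3]
gripper_width: 0.0276
grasp_force: 30.0
```

>>> play_rows([
  [0,0,0,0,0,-0.2,1],
  [0,0,0,0,0,-0.4,1],
  [0,0,0,0,0,-0.5,1],
  [0,0,0,0,0,-0.5,1],
  [0,0,0,0,0,-0.5,1],
  [0,0,0,0,0,-0.5,1],
  [0,0,0,0,0,-0.5,1],
  [0,0,0,0,0,-0.5,1],
  [0,0,0,0,0,-0.5,1],
  [0,0,0,0,0,-0.5,1],
])

```text
time_s: 51.03
tcp_pos: [0.3868, 0.3086, 0.2294]
tcp_rot: [[-0.999, 0.052, -0.0], [0.052, 0.999, -0.001], [0.0, -0.001, -1.0]]
wrist_force: [-0.2, 0.1, -2.4]
gripper_width: 0.0276
grasp_force: 30.0
```

Run:
```python
from h import *
st(); go([.500,.0905,.222],87,12)
```

```text
t 51.03 tcp [0.3868 0.3086 0.2294] w 0.0276 F [-0.2222  0.0691 -2.4355] q [-0.6405  0.3178 -0.1906  2.0952  0.0883  0.7367  0.6312]
[[-0.9986  0.0522 -0.0005]
 [ 0.0522  0.9986 -0.0006]
 [ 0.0004 -0.0007 -1.    ]]
rows 12 [-0.001, -0.0, 0.0, -0.415, -0.706, 0.025]
```

>>> play_rows([
  [0,0,0,-0.415,-0.706,0.02,1],
  [0,0,0,-0.415,-0.706,0.02,1],
  [0,0,0,-0.415,-0.706,0.02,1],
  [0,0,0,-0.415,-0.706,0.02,1],
  [0,0,0,-0.415,-0.706,0.02,1],
  [0,0,0,-0.415,-0.706,0.02,1],
  [0,0,0,-0.415,-0.706,0.02,1],
  [0,0,0,-0.415,-0.706,0.02,1],
  [0,0,0,-0.415,-0.706,0.02,1],
  [0,0,0,-0.415,-0.706,0.02,1],
])

```text
time_s: 51.87
tcp_pos: [0.4814, 0.1263, 0.2238]
tcp_rot: [[-0.999, 0.052, -0.001], [0.052, 0.999, -0.0], [0.001, -0.0, -1.0]]
wrist_force: [-0.3, 0.7, -2.5]
gripper_width: 0.0273
grasp_force: 30.0
```

>>> play_rows([
  [0,0,0,-0.415,-0.706,0.02,1],
  [0,0,0,-0.415,-0.706,0.02,1],
  [0,0,0,0,0,0,1],
  [0,0,0,0,0,0,1],
  [0,0,0,0,0,0,1],
  [0,0,0,0,0,0,1],
  [0,0,0,0,0,0,1],
  [0,0,0,0,0,0,1],
  [0,0,0,0,0,0,1],
  [0,0,0,0,0,0,1],
])

```text
time_s: 52.7
tcp_pos: [0.5005, 0.0915, 0.2223]
tcp_rot: [[-0.999, 0.052, -0.0], [0.052, 0.999, 0.0], [0.0, 0.0, -1.0]]
wrist_force: [-0.4, -0.1, -3.8]
gripper_width: 0.0273
grasp_force: 30.0
```

Run:
```python
from h import *
o=st(); c=ctrl.calibration("wrist"); im=ctrl.get_image("wrist"); cv2.imwrite("pics/w23.png",im)
R=np.array(o["tcp_rot"]);p=np.array(o["tcp_pos"])
for n,z in (("yoke_hole",.1025),("pin_tip",p[2]-.0991),("pin",p[2]-.0991)):
    for x in ctrl.tip_of(n,"wrist")[:2]: P=at_z("wrist",x["point"],z,c);print(n,np.round(x["point"],1),round(x["p"],2),P,R.T@(P-p))
q=proj("wrist",p-[0,0,.0991],c); h=proj("wrist",[.467,.0914,.1025],c); print(q,h)
g=cv2.cvtColor(im,cv2.COLOR_BGR2GRAY)
for r in range(int(h[1])-16,int(h[1])+17,2): print(r,g[r,240:282:2].tolist())
```

```text
t 52.7 tcp [0.5005 0.0915 0.2223] w 0.0273 F [-0.3639 -0.0957 -3.7534] q [-0.1934  0.3404 -0.1299  2.0785  0.0652  0.7264  1.1544]
[[-0.9987  0.0517 -0.    ]
 [ 0.0517  0.9987  0.    ]
 [ 0.      0.     -1.    ]]
yoke_hole [258.9 157.4] 0.73 [0.466  0.0953 0.1025] [0.0346 0.002  0.1198]
pin_tip [256.4 197. ] 0.65 [0.5005 0.0911 0.1232] [-0.0001 -0.0005  0.0991]
pin_tip [ 96.2 218.6] 0.38 [ 0.5144 -0.0659  0.1232] [-0.0221 -0.1565  0.0991]
pin [257.8 194.1] 0.68 [0.4977 0.0925 0.1232] [0.0028 0.0009 0.0991]
[256.8872 196.8955] [255.0498 158.5897]
142 [89, 95, 91, 93, 88, 89, 91, 92, 85, 84, 87, 91, 84, 86, 92, 89, 99, 87, 86, 90, 145]
144 [93, 88, 90, 92, 89, 88, 93, 85, 88, 83, 90, 85, 88, 83, 86, 91, 89, 92, 92, 91, 170]
146 [88, 93, 86, 92, 94, 89, 86, 88, 89, 87, 89, 90, 86, 90, 90, 90, 96, 92, 94, 99, 178]
148 [89, 91, 88, 88, 93, 90, 88, 76, 66, 69, 75, 90, 87, 86, 88, 90, 88, 90, 89, 94, 183]
150 [88, 90, 89, 87, 90, 73, 69, 68, 68, 61, 67, 62, 80, 85, 87, 90, 91, 86, 89, 92, 183]
152 [90, 86, 85, 86, 77, 57, 66, 69, 61, 65, 70, 69, 60, 79, 89, 91, 90, 92, 82, 101, 180]
154 [87
[... 294 characters left out ...]
85, 76, 80, 80, 83, 83, 66, 59, 86, 91, 85, 83, 85, 105, 177]
162 [89, 86, 89, 86, 64, 72, 79, 82, 82, 79, 76, 72, 51, 76, 90, 86, 92, 88, 86, 106, 173]
164 [88, 86, 87, 86, 76, 58, 76, 100, 98, 109, 88, 61, 65, 83, 88, 86, 89, 87, 88, 111, 173]
166 [86, 88, 85, 87, 86, 83, 62, 62, 61, 68, 60, 70, 83, 88, 88, 90, 89, 84, 87, 118, 175]
168 [84, 86, 87, 88, 85, 85, 85, 79, 74, 75, 78, 87, 85, 87, 81, 89, 90, 81, 86, 114, 171]
170 [86, 87, 87, 84, 86, 88, 86, 85, 85, 81, 86, 82, 86, 87, 88, 88, 87, 83, 83, 118, 164]
172 [88, 87, 88, 85, 82, 89, 87, 86, 85, 86, 87, 87, 81, 88, 89, 87, 95, 77, 86, 118, 148]
174 [85, 85, 88, 89, 84, 85, 87, 83, 85, 83, 85, 88, 81, 86, 84, 85, 91, 81, 83, 118, 138]
```

Run:
```python
from h import *
im=cv2.imread("pics/w23.png"); g=cv2.cvtColor(im,cv2.COLOR_BGR2GRAY)
for r in range(176,240,2): print(r,g[r,232:284:2].tolist())
o=ctrl.get_obs(); c=ctrl.calibration("wrist"); p=np.array(o["tcp_pos"])
print("hole",at_z("wrist",(257,157.6),.1025,c))
for z,r in ((-.0991,.004),(-.0991,.008),(-.085,.008),(-.0141,.0175),(-.0081,.0175),(-.0081,.014),(.0339,.014)):
    a=np.array([proj("wrist",p+[r*np.cos(t),r*np.sin(t),z],c) for t in np.linspace(0,6.28,60)]); print(z,r,a.min(0).round(1),a.max(0).round(1))
```

```text
176 [125, 121, 83, 85, 85, 85, 93, 84, 88, 84, 88, 83, 81, 83, 83, 86, 81, 81, 88, 90, 81, 87, 86, 109, 137, 111]
178 [118, 115, 82, 87, 87, 85, 85, 89, 87, 78, 85, 78, 87, 85, 79, 82, 87, 84, 83, 86, 81, 81, 89, 106, 127, 111]
180 [110, 102, 82, 83, 85, 90, 84, 93, 84, 83, 86, 84, 89, 82, 85, 82, 83, 84, 87, 88, 86, 87, 83, 95, 109, 103]
182 [109, 102, 82, 86, 86, 88, 88, 87, 83, 84, 83, 86, 85, 83, 81, 84, 82, 83, 85, 89, 88, 86, 86, 97, 105, 107]
184 [109, 103, 83, 86, 81, 87, 86, 85, 85, 81, 86, 86, 83, 83, 84, 86, 86, 80, 79, 88, 84, 84, 82, 98, 110, 107]
186 [103, 101, 87, 81, 83, 84, 83, 81, 88, 86, 86, 83, 86, 87, 81, 88, 81, 84, 83, 90, 86, 82, 87, 99, 104, 106]
188 [109, 98, 80, 86, 86, 85, 84, 83, 82, 84, 87, 81, 75, 81, 81, 88, 86, 81, 81, 88, 84, 85, 85, 102, 105, 103]
190 [106, 100, 87, 82, 79, 86, 82, 85, 83, 85, 79, 74, 77, 83, 76, 79, 78, 83, 82, 86, 82, 78, 86, 102, 108, 109]
192 [102, 98, 88, 87, 81, 83, 81, 83, 87, 77, 77, 80, 84, 83, 76, 84, 82, 79, 85, 85, 86, 84, 82, 100, 105, 105]
194 [103, 102, 84, 83, 80, 86, 81, 82, 86, 73, 80, 83, 81, 81, 79, 75, 80, 77, 8
[... 2185 characters left out ...]
 56, 53, 48, 53, 56, 47, 52, 53, 48, 63, 101, 100]
234 [100, 51, 70, 41, 51, 38, 52, 40, 54, 41, 51, 54, 53, 53, 52, 51, 45, 46, 50, 48, 44, 52, 49, 48, 85, 52]
236 [86, 34, 51, 50, 48, 50, 51, 43, 45, 49, 44, 53, 44, 51, 47, 53, 55, 51, 37, 51, 49, 46, 46, 46, 71, 38]
238 [72, 38, 37, 49, 44, 50, 47, 48, 52, 51, 52, 43, 47, 50, 41, 50, 45, 57, 42, 57, 55, 48, 49, 48, 57, 31]
hole [0.4662 0.0931 0.1025]
-0.0991 0.004 [252.7 192.9] [261.1 200.8]
-0.0991 0.008 [248.6 188.8] [265.3 204.8]
-0.085 0.008 [248.1 193. ] [265.6 209.7]
-0.0141 0.0175 [230.7 209.4] [282.2 256.8]
-0.0081 0.0175 [229.9 212.5] [282.9 261.1]
-0.0081 0.014 [235.2 217.6] [277.6 256.5]
0.0339 0.014 [229.1 247.6] [282.7 295.1]
```

>>> play_rows([
  [0,0,0,0.4,-0.03,0,1],
  [0,0,0,0.5,-0.03,0,1],
  [0,0,0,0.47,-0.023,0,1],
  [0,0,0,0,0,0,1],
  [0,0,0,0,0,0,1],
  [0,0,0,0,0,0,1],
  [0,0,0,0,0,0.2,1],
  [0,0,0,0,0,0.3,1],
  [0,0,0,0,0,0.1,1],
  [0,0,0,0,0,0,1],
])

```text
time_s: 53.73
tcp_pos: [0.4659, 0.0908, 0.2062]
tcp_rot: [[-0.999, 0.052, -0.002], [0.052, 0.999, -0.0], [0.002, -0.001, -1.0]]
wrist_force: [0.9, -0.1, -3.1]
gripper_width: 0.0276
grasp_force: 30.0
```

>>> play_rows([
  [0,0,0,0,0,0,1],
  [0,0,0,0,0,0.1,1],
  [0,0,0,0,0,0.1,1],
  [0,0,0,0,0,0.1,1],
  [0,0,0,0,0,0.1,1],
  [0,0,0,0,0,0,1],
  [0,0,0,0,0,0,1],
  [0,0,0,0,0,0,1],
  [0,0,0,0,0,0,1],
  [0,0,0,0,0,0,1],
])

```text
time_s: 54.57
tcp_pos: [0.4663, 0.0909, 0.1974]
tcp_rot: [[-0.999, 0.052, 0.0], [0.052, 0.999, 0.0], [-0.0, 0.0, -1.0]]
wrist_force: [0.3, -0.4, -2.5]
gripper_width: 0.0275
grasp_force: 30.0
```

>>> play_rows([
  [0,0,0,0,0,0.1,1],
  [0,0,0,0,0,0.1,1],
  [0,0,0,0,0,0.1,1],
  [0,0,0,0,0,0.1,1],
  [0,0,0,0,0,0.1,1],
  [0,0,0,0,0,0.1,1],
  [0,0,0,0,0,0.1,1],
  [0,0,0,0,0,0,1],
  [0,0,0,0,0,0,1],
  [0,0,0,0,0,0,1],
])

```text
time_s: 55.4
tcp_pos: [0.4664, 0.091, 0.1798]
tcp_rot: [[-0.999, 0.052, 0.0], [0.052, 0.999, 0.0], [-0.0, 0.0, -1.0]]
wrist_force: [0.9, 0.8, -3.4]
gripper_width: 0.0274
grasp_force: 30.0
```

>>> play_rows([
  [0,0,0,0,0,0.12,1],
  [0,0,0,0,0,0.12,1],
  [0,0,0,0,0,0.12,1],
  [0,0,0,0,0,0.12,1],
  [0,0,0,0,0,0.12,1],
  [0,0,0,0,0,0.12,1],
  [0,0,0,0,0,0.12,1],
  [0,0,0,0,0,0.12,1],
  [0,0,0,0,0,0.12,1],
  [0,0,0,0,0,0,1],
])

```text
time_s: 56.23
tcp_pos: [0.4663, 0.091, 0.1522]
tcp_rot: [[-0.999, 0.052, -0.0], [0.052, 0.999, -0.0], [0.0, -0.0, -1.0]]
wrist_force: [1.5, 0.8, -4.4]
gripper_width: 0.0275
grasp_force: 30.0
```

>>> play_rows([
  [0,0,0,0,0,0.12,1],
  [0,0,0,0,0,0.12,1],
  [0,0,0,0,0,0.12,1],
  [0,0,0,0,0,0.12,1],
  [0,0,0,0,0,0.12,1],
  [0,0,0,0,0,0.12,1],
  [0,0,0,0,0,0.12,1],
  [0,0,0,0,0,0.12,1],
  [0,0,0,0,0,0.12,1],
  [0,0,0,0,0,0,1],
])

```text
time_s: 57.07
tcp_pos: [0.4663, 0.091, 0.1252]
tcp_rot: [[-0.999, 0.052, -0.0], [0.052, 0.999, 0.0], [0.0, 0.0, -1.0]]
wrist_force: [2.5, 2.1, -4.7]
gripper_width: 0.0274
grasp_force: 30.0
```

>>> play_rows([
  [0,0,0,0,0,0.08,1],
  [0,0,0,0,0,0.08,1],
  [0,0,0,0,0,0.08,1],
  [0,0,0,0,0,0.06,1],
  [0,0,0,0,0,0.04,1],
  [0,0,0,0,0,0.02,1],
  [0,0,0,0,0,0,1],
  [0,0,0,0,0,0,1],
  [0,0,0,0,0,0,1],
  [0,0,0,0,0,0,1],
])

```text
time_s: 57.9
tcp_pos: [0.4663, 0.091, 0.1168]
tcp_rot: [[-0.999, 0.052, 0.0], [0.052, 0.999, 0.0], [-0.0, 0.0, -1.0]]
wrist_force: [2.6, 1.3, -4.6]
gripper_width: 0.0278
grasp_force: 30.0
```

>>> play_rows([
  [0,0,0,0,0,0.03,1],
  [0,0,0,0,0,0.03,1],
  [0,0,0,0,0,0.03,1],
  [0,0,0,0,0,0,1],
  [0,0,0,0,0,0,1],
  [0,0,0,0,0,0,1],
  [0,0,0,0,0,0,1],
  [0,0,0,0,0,0,1],
  [0,0,0,0,0,0,1],
  [0,0,0,0,0,0,1],
])

```text
time_s: 58.73
tcp_pos: [0.4665, 0.091, 0.1164]
tcp_rot: [[-0.999, 0.052, 0.002], [0.052, 0.999, 0.0], [-0.002, 0.0, -1.0]]
wrist_force: [-3.8, 1.2, 28.0]
gripper_width: 0.0274
grasp_force: 30.0
```

The flange is seated: 28 N at the expected height. I'm releasing and retreating.

>>> play_rows([
  [0,0,0,0,0,-0.07,1],
  [0,0,0,0,0,0,0.4],
  [0,0,0,0,0,0,0.4],
  [0,0,0,0,0,0,0.4],
  [0,0,0,0,0,0,0.4],
  [0,0,0,0,0,-0.3,0.4],
  [0,0,0,0,0,-0.8,0.4],
  [0,0,0,0,0,-1,0.4],
  [0,0,0,0,0,-1,0.4],
  [0,0,0,0,0,-1,0.4],
])

```text
time_s: 59.57
tcp_pos: [0.4657, 0.0908, 0.2202]
tcp_rot: [[-0.999, 0.052, -0.001], [0.052, 0.999, -0.0], [0.001, -0.0, -1.0]]
wrist_force: [0.3, 0.2, 0.7]
gripper_width: 0.056
grasp_force: 0.0
```

Run:
```python
from h import *
o=st(); c=ctrl.calibration("wrist"); im=ctrl.get_image("wrist"); cv2.imwrite("pics/w24.png",im)
hsv=cv2.cvtColor(im,cv2.COLOR_BGR2HSV); m=(cv2.inRange(hsv,(0,130,60),(6,255,255))|cv2.inRange(hsv,(172,130,60),(180,255,255)))
n,l,s,ce=cv2.connectedComponentsWithStats(m)
for i in np.argsort(-s[1:,4])[:2]+1: print(s[i],ce[i])
for h in (.1505,.1085):
    a=np.array([proj("wrist",[.4663+.014*np.cos(t),.091+.014*np.sin(t),h],c) for t in np.linspace(0,6.28,60)]); print(h,a.min(0).round(1),a.max(0).round(1))
go([.5126,-.0518,.22],26.2,12)
```

```text
t 59.57 tcp [0.4657 0.0908 0.2202] w 0.056 F [0.2766 0.1614 0.669 ] q [-0.2033  0.3038 -0.1389  2.1489  0.0647  0.6936  1.1329]
[[-0.9986  0.0521 -0.0009]
 [ 0.0521  0.9986 -0.0002]
 [ 0.0009 -0.0003 -1.    ]]
[243 182  32  40 978] [258.4652 201.6994]
0.1505 [240.9 192. ] [273.3 222.7]
0.1085 [243.2 180.2] [271.2 207. ]
rows 12 [0.003, 0.003, 0.844, -0.406, -0.331, 0.015]
```

>>> play_rows([
  [0,0,0.844,-0.406,-0.331,0,1],
  [0,0,0.844,-0.406,-0.331,0,1],
  [0,0,0.844,-0.406,-0.331,0,1],
  [0,0,0.844,-0.406,-0.331,0,1],
  [0,0,0.844,-0.406,-0.331,0,1],
  [0,0,0.844,-0.406,-0.331,0,1],
  [0,0,0.844,-0.406,-0.331,0,1],
  [0,0,0.844,-0.406,-0.331,0,1],
  [0,0,0.844,-0.406,-0.331,0,1],
  [0,0,0.844,-0.406,-0.331,0,1],
])

```text
time_s: 60.45
tcp_pos: [0.5199, -0.0245, 0.2189]
tcp_rot: [[-0.589, 0.808, -0.0], [0.808, 0.589, 0.0], [0.0, -0.0, -1.0]]
wrist_force: [0.3, 0.1, -0.4]
gripper_width: 0.0004
grasp_force: 0.0
```

>>> play_rows([
  [0,0,0.844,-0.406,-0.331,0,1],
  [0,0,0.844,-0.406,-0.331,0,1],
  [0,0,0,0,0,0,1],
  [0,0,0,0,0,0,1],
  [0,0,0,0,0,0,1],
  [0,0,0,0,0,0,1],
  [0,0,0,0,0,0,1],
  [0,0,0,0,0,0,1],
  [0,0,0,0,0,0,1],
  [0,0,0,0,0,0,1],
])

```text
time_s: 61.28
tcp_pos: [0.5175, -0.0498, 0.2188]
tcp_rot: [[-0.443, 0.897, 0.0], [0.897, 0.443, 0.0], [0.0, 0.0, -1.0]]
wrist_force: [0.8, -0.2, -0.3]
gripper_width: 0.0005
grasp_force: 0.0
```

Run:
```python
from h import *
o=st(); c=ctrl.calibration("wrist"); im=ctrl.get_image("wrist"); cv2.imwrite("pics/w25.png",im)
R=np.array(o["tcp_rot"]);p=np.array(o["tcp_pos"])
for n,z in (("chest_drawer0_handle",.108),("thin_a",.083)):
    for x in ctrl.tip_of(n,"wrist")[:2]: P=at_z("wrist",x["point"],z,c);print(n,np.round(x["point"],1),round(x["p"],2),P,R.T@(P-p))
go([.5126,-.0518,.099],26.2,10)
```

```text
t 61.28 tcp [ 0.5175 -0.0498  0.2188] w 0.0005 F [ 0.8396 -0.1971 -0.3252] q [-0.1405  0.3573  0.1699  2.0732 -0.0901  0.7178  0.5453]
[[-0.4426  0.8967  0.    ]
 [ 0.8967  0.4426  0.    ]
 [ 0.      0.     -1.    ]]
chest_drawer0_handle [246.7 216.8] 0.75 [ 0.5182 -0.0756  0.108 ] [-0.0235 -0.0108  0.1108]
rows 10 [-0.0, -0.0, 0.001, 0.002, -0.021, 0.479]
```

>>> play_rows([
  [0,0,0,0,-0.4,0.3,1],
  [0,0,0,0,0,0.8,1],
  [0,0,0,0,0,0.8,1],
  [0,0,0,0,0,0.8,1],
  [0,0,0,0,0,0.8,1],
  [0,0,0,0,0,0.8,1],
  [0,0,0,0,0,0.48,1],
  [0,0,0,0,0,0,1],
  [0,0,0,0,0,0,1],
  [0,0,0,0,0,0,1],
])

```text
time_s: 62.27
tcp_pos: [0.5088, -0.0545, 0.0999]
tcp_rot: [[-0.442, 0.897, 0.001], [0.897, 0.442, -0.0], [-0.0, 0.001, -1.0]]
wrist_force: [-0.0, -0.2, 0.8]
gripper_width: 0.0005
grasp_force: 0.0
```

>>> play_rows([
  [0,0,0,-0.2,0,0,1],
  [0,0,0,-0.2,0,0,1],
  [0,0,0,-0.3,0,0,1],
  [0,0,0,-0.4,0,0,1],
  [0,0,0,-0.4,0,0,1],
  [0,0,0,-0.4,0,0,1],
  [0,0,0,-0.4,0,0,1],
  [0,0,0,-0.4,0,0,1],
  [0,0,0,-0.4,0,0,1],
  [0,0,0,-0.4,0,0,1],
])

```text
time_s: 63.1
tcp_pos: [0.5474, -0.1341, 0.0992]
tcp_rot: [[-0.442, 0.897, -0.0], [0.897, 0.442, -0.0], [0.0, -0.0, -1.0]]
wrist_force: [-1.4, 1.0, 1.4]
gripper_width: 0.0004
grasp_force: 0.8
```

>>> play_rows([
  [0,0,0,-0.4,0,0,1],
  [0,0,0,-0.4,0,0,1],
  [0,0,0,-0.4,0,0,1],
  [0,0,0,-0.4,0,0,1],
  [0,0,0,-0.4,0,0,1],
  [0,0,0,-0.4,0,0,1],
  [0,0,0,-0.4,0,0,1],
  [0,0,0,-0.4,0,0,1],
  [0,0,0,-0.3,0,0,1],
  [0,0,0,0,0,0,1],
])

```text
time_s: 63.93
tcp_pos: [0.587, -0.2136, 0.0994]
tcp_rot: [[-0.441, 0.898, 0.002], [0.898, 0.441, -0.001], [-0.002, 0.001, -1.0]]
wrist_force: [-0.4, 0.7, -0.7]
gripper_width: 0.0005
grasp_force: 0.0
```

>>> play_rows([
  [0,0,0,-0.15,0,0,1],
  [0,0,0,-0.15,0,0,1],
  [0,0,0,-0.1,0,0,1],
  [0,0,0,-0.1,0,0,1],
  [0,0,0,-0.06,0,0,1],
  [0,0,0,0,0,0,1],
  [0,0,0,0,0,0,1],
  [0,0,0,0,0,0,1],
  [0,0,0,0,0,0,1],
  [0,0,0,0,0,0,1],
])

```text
time_s: 64.77
tcp_pos: [0.592, -0.224, 0.0993]
tcp_rot: [[-0.442, 0.897, 0.0], [0.897, 0.442, -0.0], [-0.0, 0.0, -1.0]]
wrist_force: [-0.2, -0.1, 0.5]
gripper_width: 0.0006
grasp_force: 0.0
```

>>> play_rows([
  [0,0,0,-0.05,0,0,1],
  [0,0,0,-0.05,0,0,1],
  [0,0,0,0,0,0,1],
  [0,0,0,0,0,0,1],
  [0,0,0,0,0,0,1],
  [0,0,0,0,0,0,1],
  [0,0,0,0,0,0,1],
  [0,0,0,0,0,0,1],
  [0,0,0,0,0,0,1],
  [0,0,0,0,0,0,1],
])

```text
time_s: 65.6
tcp_pos: [0.5932, -0.2263, 0.0993]
tcp_rot: [[-0.442, 0.897, 0.0], [0.897, 0.442, -0.0], [-0.0, 0.0, -1.0]]
wrist_force: [1.3, -0.7, 0.1]
gripper_width: 0.0009
grasp_force: 0.0
```

>>> play_rows([
  [0,0,0,-0.05,0,0,1],
  [0,0,0,-0.05,0,0,1],
  [0,0,0,-0.05,0,0,1],
  [0,0,0,0,0,0,1],
  [0,0,0,0,0,0,1],
  [0,0,0,0,0,0,1],
  [0,0,0,0,0,0,1],
  [0,0,0,0,0,0,1],
  [0,0,0,0,0,0,1],
  [0,0,0,0,0,0,1],
])

```text
time_s: 66.43
tcp_pos: [0.5948, -0.2296, 0.0993]
tcp_rot: [[-0.442, 0.897, 0.0], [0.897, 0.442, -0.0], [-0.0, -0.0, -1.0]]
wrist_force: [-1.1, -0.3, -0.4]
gripper_width: 0.0004
grasp_force: 0.2
```

>>> play_rows([
  [0,0,0,-0.04,0,0,1],
  [0,0,0,-0.04,0,0,1],
  [0,0,0,0,0,0,1],
  [0,0,0,0,0,0,1],
  [0,0,0,0,0,0,1],
  [0,0,0,0,0,0,1],
  [0,0,0,0,0,0,1],
  [0,0,0,0,0,0,1],
  [0,0,0,0,0,0,1],
  [0,0,0,0,0,0,1],
])

```text
time_s: 67.27
tcp_pos: [0.5948, -0.2298, 0.0992]
tcp_rot: [[-0.443, 0.897, -0.002], [0.897, 0.443, 0.002], [0.003, -0.001, -1.0]]
wrist_force: [-2.2, 5.8, 2.8]
gripper_width: 0.0004
grasp_force: 3.1
```

Stopped, with force rising: the drawer is shut. I push once more briefly, back off and rise, then check.

>>> play_rows([
  [0,0,0,-0.03,0,0,1],
  [0,0,0,0,0,0,1],
  [0,0,0,0,0,0,1],
  [0,0,0,0.2,0,0,1],
  [0,0,0,0.5,0,0,1],
  [0,0,0,0.5,0,0,1],
  [0,0,0,0,0,-0.8,1],
  [0,0,0,0,0,-1,1],
  [0,0,0,0,0,-1,1],
  [0,0,0,0,0,-1,1],
])

```text
time_s: 68.1
tcp_pos: [0.5822, -0.2039, 0.1952]
tcp_rot: [[-0.443, 0.897, -0.0], [0.897, 0.443, 0.0], [0.0, -0.0, -1.0]]
wrist_force: [0.6, -0.1, -0.1]
gripper_width: 0.0006
grasp_force: 0.0
```

>>> play_rows([
  [0,0,0,0,0,-1,1],
  [0,0,0,0,0,-1,1],
  [0,0,0,0,0,-1,1],
  [0,0,0,0,0,-1,1],
  [0,0,0,0,0,0,1],
  [0,0,0,0,0,0,1],
  [0,0,0,0,0,0,1],
  [0,0,0,0,0,0,1],
  [0,0,0,0,0,0,1],
  [0,0,0,0,0,0,1],
])

```text
time_s: 68.93
tcp_pos: [0.5824, -0.2049, 0.2932]
tcp_rot: [[-0.442, 0.897, -0.002], [0.897, 0.442, 0.0], [0.001, -0.001, -1.0]]
wrist_force: [-0.3, -0.1, 0.2]
gripper_width: 0.0004
grasp_force: 0.0
```

Run:
```python
from h import *
o=st(); c=ctrl.calibration("wrist"); im=ctrl.get_image("wrist"); cv2.imwrite("pics/w26.png",im)
for cam in ("wrist","top","side"):
    if cam!="wrist": im=ctrl.get_image(cam); cv2.imwrite(f"pics/{cam}9.png",im)
    for n,z in (("chest_drawer0_handle",.108),("yoke_hole",.1025),("swing_handle",.13),("pin",.0175),("roller",0),("pin_gauge",0),("ratchet",0),("trim_cap",0),("door_pull",0),("grease_jar",0),("thin_a",.08),("thick_a",.08)):
        for x in ctrl.tip_of(n,cam)[:1]: print(cam,n,np.round(x["point"],1),round(x["p"],2),at_z(cam,x["point"],z,c if cam=="wrist" else None))
```

```text
t 68.93 tcp [ 0.5824 -0.2049  0.2932] w 0.0004 F [-0.2631 -0.0855  0.2363] q [ 0.1449  0.3967  0.1446  1.7774 -0.0672  0.9739  0.7742]
[[-0.4421  0.897  -0.0016]
 [ 0.897   0.4421  0.0003]
 [ 0.001  -0.0013 -1.    ]]
wrist chest_drawer0_handle [255.7 208.4] 0.56 [ 0.5981 -0.2422  0.108 ]
wrist roller [341.5  88.4] 0.68 [ 0.6451 -0.0515  0.    ]
wrist ratchet [339.9  89.2] 0.85 [ 0.6435 -0.0535  0.    ]
top yoke_hole [217.6 210.4] 0.62 [0.471  0.0946 0.1025]
top swing_handle [216.1 188.9] 0.83 [0.5516 0.0959 0.13  ]
top pin [219.3 213.1] 0.55 [0.4602 0.0954 0.0175]
top roller [138.7 177. ] 0.67 [0.6189 0.4296 0.    ]
top pin_gauge [156.3 160.2] 0.61 [0.6869 0.3546 0.    ]
top ratchet [253.7 165.4] 0.76 [ 0.6529 -0.05    0.    ]
top trim_cap [110.9 191.8] 0.73 [0.5606 0.549  0.    ]
top door_pull [123.9 227.5] 0.76 [0.4109 0.4952 0.    ]
top grease_jar [391. 193.] 0.49 [ 0.5222 -0.6225  0.    ]
top thin_a [218.5 212.8] 0.61 [0.4617 0.0933 0.08  ]
side chest_drawer0_handle [253.3 157.7] 0.91 [ 0.6097 -0.2456  0.108 ]
side yoke_hole [279.7 216.2] 0.76 [0.4597 0.0879 0.1025]
side swing_handle [250.9 202.4] 0.78 [0.5504 0.0741 0.13  ]
side pin [245.6 158.6] 0.3 [ 0.6741 -0.3962  0.0175]
side roller [184.6 322.2] 0.57 [0.6413 0.4334 0.    ]
side pin_gauge [171.5 301.6] 0.56 [0.6975 0.3789 0.    ]
side ratchet [234.3 211.8] 0.77 [ 0.6339 -0.0405  0.    ]
side trim_cap [200.4 367.2] 0.68 [0.5651 0.5409 0.    ]
side door_pull [275.7 362.5] 0.73 [0.4034 0.4951 0.    ]
side grease_jar [291.8 145.5] 0.38 [ 0.5009 -0.5977  0.    ]
side thin_a [277.5 220. ] 0.46 [0.4669 0.0784 0.08  ]
side thick_a [277.7 222.8] 0.54 [0.4643 0.0919 0.08  ]
```

```bash
python3 -c "
from bench import ctrl
print(ctrl.hand_in())"
```

```text
the job is handed in; nothing more can be done
None
```

I handed the job in at about 69 s. Two orange washers and one steel (25 mm) are on the bush, the arm is home against its stop, the pin's flange is seated on the upper ear, and the drawer is shut with the spare steel washer in it. The other parts measured where they started, within camera error; the hand-in returned no verdict.

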